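# Lock the nut mill's hopper and fill it with the scoop

### The job

Get the nut mill ready: first turn the lock ring round its mouth clockwise by its fin until it is fully home at the mark, then use the scoop to move at least three of the five walnuts from the dish into the mill. Never touch a walnut with the fingers and spill none on the counter (any left over stay in the dish). Finish by standing the scoop upright on the middle of its cork mat, and leave everything else on the counter undisturbed.

Things in the scene. Friction and masses are not known exactly. Their poses are not given: they have to be found in the camera images.
- lock_ring (a joint): the lock ring of the nut mill: 0 is fully open, grows as the ring turns clockwise seen from above, 1.2 is against its stop at the locked mark; stiff (about 0.12 N m), stays where it is left
- fin (a point): grip point in the middle of the upright fin on the lock ring, 78 mm from the mill's axis: an aluminium plate 30 mm long radially (63 to 93 mm from the axis), 10 mm thick, 38 mm high; point 20 mm above the ring's top and 18 mm below the fin's top; its x axis points radially outward, z up
- mark (a point): where the fin's grip point stands when the ring is locked, 78 mm from the mill's axis; the mark itself is a dark steel block 10 mm wide jutting out of the mill below the ring, with a small upright end at 101 mm from the axis
- mill: nut mill fixed to the counter: round aluminium foot of 140 mm diameter, clear conical hopper above it, aluminium lock ring (149 mm outside, 125 mm inside diameter) round the hopper's mouth, its top at 122 mm; origin under the centre, z up
- mill_mouth (a point): centre of the hopper's open mouth, 120 mm above the counter; mouth 120 mm across inside, hopper floor 92 mm across and 61 mm below the mouth; the fin is the only thing above the mouth (it ends 160 mm above the counter)
- dish: white stoneware dish fixed to the counter, outside 230 x 110 x 34 mm, floor and walls 5 mm thick, inside 100 mm wide. Origin under its centre, z up, x along its length: low upright end wall (22 mm high, inner face at x -105), flat floor up to x +85, then the +x end slopes up at 45 degrees to x +111, z 31 and ends in a short upright rim, 44 mm high; the walnuts lie at first towards the sloping end
- mat: cork mat fixed to the counter, 160 x 130 x 4 mm, home of the scoop; origin under its centre
- scoop: open steel scoop, 0.16 kg: bin 80 mm long (x), 90 mm wide (y), flat floor 2.5 mm, back wall 34 mm high, sides 2.5 mm thick, 30 mm high, cut down to 6 mm over the front 24 mm; open to the front (+x). Origin under the bin's centre, z up. Straight black handle, 14 mm thick in y, 18 mm deep, rises backwards at 47 degrees from x -38, z 30 to x -93, z 90 mm
- scoop_grip (a point): middle of the scoop's handle, at x -70.5, z 65.5 mm in the scoop's frame
- scoop_lip (a point): middle of the scoop's front edge, underside, at x +40 mm in the scoop's frame
- walnut1: whole walnut (brown, barrel-round, 27 mm across and 27 mm high, 12 g), free to roll; origin at its centre
- walnut2: whole walnut (brown, barrel-round, 27 mm across and 27 mm high, 12 g), free to roll; origin at its centre
- walnut3: whole walnut (brown, barrel-round, 27 mm across and 27 mm high, 12 g), free to roll; origin at its centre
- walnut4: whole walnut (brown, barrel-round, 27 mm across and 27 mm high, 12 g), free to roll; origin at its centre
- walnut5: whole walnut (brown, barrel-round, 27 mm across and 27 mm high, 12 g), free to roll; origin at its centre
- cup: aluminium measuring cup, 74 mm wide and 55 mm high, flat handle reaching 114 mm along +x at 50 mm height; origin under its centre; leave alone
- pepper: turned dark wooden pepper mill, 52 mm wide, 168 mm high; origin under its centre; leave alone
- container: closed clear plastic food container with a grey lid, 102 x 142 x 70 mm; leave alone
- spatula: blue silicone spatula lying flat, 255 mm long (x from -145 to 110 mm), 12 mm high; leave alone
- holder: stainless utensil holder, 104 mm wide, 150 mm high, utensils reaching up to 290 mm; leave alone
- mug: blue stoneware mug, 80 mm wide, 90 mm high, handle at +y; leave alone
There are look-alikes about, which are no part of the job. Leave any orange look-alike of the mill alone.

How it is judged:
By the outcome, as a careful person would: the job done as asked, in the order asked, and still so for the second after the job is handed in, with the robot touching nothing.
It also fails if it takes over 72 s, if anything falls off the work surface, if the arm or the gripper's body presses on something with over 40 N, if the wrist force passes 120 N, or if a joint passes its speed limit or range.

### The arm

A 7-joint arm with a two-finger parallel gripper is mounted at the origin on the work surface. World frame = base frame: x ahead of the robot, y to its left, z up, the work surface at z = 0. Lengths are in mm, angles in rad, forces in N, time in s.
With the tool pointing down it reaches from about 400 to 875 mm from the base axis. Payload 4.4 kg.
Tool frame: the origin (TCP) lies at the very end of the fingers, on their centre line; the grasp point (between the pads) lies 19 mm behind it; z points along the fingers, y is the line along which they close (so a half turn about z gives the same grasp; the last joint's range is limited). The gripper opens to 85 mm and grips with 20 to 120 N. Pads are 22 mm wide; open, the fingers measure 114 mm over their backs; the gripper's body (76 mm by 85 mm) begins 54 mm behind the grasp point. The pads swing forward as they close: fully open they stand 13 mm farther back than shut.
Start: joints at [1.264, 0.628, 0.038, 1.517, -0.027, 0.996, -0.02], TCP at [155.039, -631.253, 231.313] pointing down, gripper open.
Joint ranges: [-3.06, 3.06], [-0.37, 2.12], [-1.25, 1.32], [0.18, 2.47], [-1.1, 4.24], [0.23, 1.98], [-2.94, 2.94]. Speed limits (rad/s): [2.57, 2.57, 3.14, 3.14, 3.14, 3.14, 3.14].

### API

Orientations are given as [roll, pitch, yaw] about the fixed x, y, z axes, in that order (R = Rz(yaw) Ry(pitch) Rx(roll)).
In Python, from cell import status, get_image, ctrl, models gives the robot as it stands.
- The arm moves only by the shell command python3 -m handwheel 'ROWS' [OPENING]. ROWS is JSON, a list of rows, each an object with "delta_pos": the shift along the world's x, y, z in cm, a list of three; "yaw": the turn about the world's z in rad. A call has 1 to 10 rows; each row shifts and turns the commanded pose from where the row before left it; what a row does not reach is not made up. A row lasts 1/12 s, in which the tool goes at most 41.7 mm and 7.16 degrees, less where a joint would pass 70% of its speed; a pose out of reach is approached as far as the arm can. A call is refused whole if a number of a shift passes 4.17 or a number of a turn 0.125, either way. A call with a gripper value outside its range is refused whole. OPENING is the opening, from -1 (shut) to 1 (fully open), set as the call begins (- or left out, the last holds). The fingers move at their own pace and stop on an object; the grip force is fixed at half the most. Time passes only in rows, so rows that do not move let the fingers close. It gives the time, the measured TCP pose, the force, the opening and the grip force at its end, in the units of the state.
- status.read_state(): the state, without advancing time (a new reading comes with each control period).
- get_image(name): name is "scene" or "top" or "wrist"; returns a dict with "color" (400x640x3 uint8, red, green, blue), "z_map" (400x640 float32, mm along the optical axis (not along the pixel's ray), 0 where there is no reading), "fx", "fy", "cx", "cy" (pixels), "k1" (the pictures are not rectified: a ray, as slopes to the right and down, at radius r is drawn at 1 + k1 r^2 times it, then the intrinsics apply), "position" and "rotation" of the camera in the world; the wrist camera has in their place "hand_eye" (4x4, takes a point from camera to tool coordinates, whose origin is the TCP and whose axes are the flange's). Camera axes: x right, y up, looking along -z (the intrinsics and any distortion apply to the point x, -y, -z); pixel columns grow to the right and rows downward; lengths in mm; the calibration is good to about 2 mm. A picture is of the moment at which its call begins: read the wrist's pose just before it.
- ctrl.finish_job(): hands the job in; it is judged then, once.
Trained networks look in a picture, given as the dict that the camera call returned (one of the last four; its "shot" number tells which), for a name from the list of things; names that differ only in an ending like _2 or _b are one class to them, and where a whole thing is asked for, a point or a joint stands for the part that bears it (a point fixed in the world has none). Each returns a list of dicts, best first, with "score" (0 to 1); they miss things now and then, are a little off and sometimes report something else, mostly with a low value. They report only what shows in the picture. A call takes as long as a camera call. They do not tell look-alikes from the thing itself.
- models.boxes_of(picture, name): "rect" ([left, top, right, bottom] in pixels, round what is visible of it).
The state is a dict: "clock": time; "qpos": joint angles; "qd": joint speeds; "tau": joint torques, N m; "eef_pos": TCP position; "tool_rot": TCP orientation; "force": force on the tool from outside, world axes, zero at the start; "torque": the same for the moment, N m; "width": finger opening in mm; "gripper_force": force on a finger pad.
Only numpy, scipy, OpenCV 4.12 (cv2) and the standard library are available. Lean on these libraries where they do the work, as an engineer would, in place of code of your own. Each camera call takes 0.05 s, during which the arm holds its last target. There are 200 camera calls.

## Working session

There is one attempt and no reset: what is moved stays moved. The work goes in short steps, Python scripts to look and compute and a shell command to move; the robot and the scene stay as the last step left them, time stands still between calls to the robot, and variables do not carry over. Pictures are saved under pics/ and viewed, at most 10 in all, crops included, and the job is handed in when it is done.

```bash
ls; mkdir -p pics; cat > h.py <<'E'
import numpy as np, cv2
from cell import status, get_image, ctrl, models
from scipy.spatial.transform import Rotation as R
def cam_pose(p, st=None):
    if "position" in p:
        r=np.array(p["rotation"],float)
        if r.shape!=(3,3): r=R.from_euler('xyz',r).as_matrix()
        return r,np.array(p["position"],float)
    T=np.array(p["hand_eye"],float); rt=R.from_euler('xyz',st["tool_rot"]).as_matrix()
    return rt@T[:3,:3], rt@T[:3,3]+np.array(st["eef_pos"])
def cloud(p,st=None):
    """400x640x3 world points (nan where no depth)"""
    K=np.array([[p["fx"],0,p["cx"]],[0,p["fy"],p["cy"]],[0,0,1.]])
    v,u=np.mgrid[0:400,0:640].astype(float)
    n=cv2.undistortPoints(np.stack([u.ravel(),v.ravel()],1)[:,None],K,np.array([p["k1"],0,0,0,0.]))[:,0]
    d=np.array(p["z_map"],float).ravel(); d[d==0]=np.nan
    c=np.stack([n[:,0]*d,-n[:,1]*d,-d],1)
    r,t=cam_pose(p,st); return (c@r.T+t).reshape(400,640,3)
def save(p,name,box=None,s=1):
    im=np.array(p["color"])[...,::-1]
    if box: im=im[box[1]:box[3],box[0]:box[2]]
    cv2.imwrite(f"pics/{name}.png",cv2.resize(im,None,fx=s,fy=s,interpolation=cv2.INTER_CUBIC))
E
python3 - <<'E'
from h import *
st=status.read_state(); print({k:np.round(v,3).tolist() for k,v in st.items()})
a=get_image("scene");b=get_image("top")
im=np.vstack([a["color"],b["color"]])[...,::-1]
cv2.imwrite("pics/a.png",cv2.resize(a["color"][...,::-1],(800,500)));cv2.imwrite("pics/b.png",cv2.resize(b["color"][...,::-1],(800,500)))
print(np.shape(a["rotation"]),a["rotation"],a["position"],b["position"],b["rotation"],a["fx"],b["fx"],b["k1"])
for n in ["mill","fin","dish","mat","scoop","walnut1","cup","pepper","container","spatula","holder","mug"]:
    for q,p in (("s",a),("t",b)):
        print(n,q,[(np.round(d["rect"]).astype(int).tolist(),round(d["score"],2)) for d in models.boxes_of(p,n)[:6]])
P=cloud(b);np.save("top.npy",P);print(np.nanmedian(P[...,2]))
E
```

```text
pics
{'clock': 0.0, 'qpos': [1.264, 0.629, 0.038, 1.518, -0.027, 0.996, -0.02], 'qd': [-0.0, -0.0, -0.002, -0.001, -0.001, 0.002, -0.001], 'tau': [0.0, -56.34, 1.226, -19.344, 0.011, 0.011, -0.0], 'eef_pos': [154.858, -630.623, 230.391], 'tool_rot': [-3.14, 0.0, 0.241], 'force': [0.411, 0.234, -0.087], 'torque': [-0.03, 0.025, 0.013], 'gripper_force': 0.0, 'width': 85.659}
(3,) [0.80821144 0.01621457 2.5697525 ] [ 995.49451996  803.34562085 1003.86689112] [ 273.23139566   18.94769753 1364.23607255] [ 0.19024728 -0.0032575  -1.59285376] 390.9225074915471 371.24778464178416 0.013596968166788287
mill s [([327, 102, 364, 156], 0.94), ([254, 126, 301, 181], 0.7)]
mill t [([387, 272, 444, 332], 0.9), ([382, 181, 430, 232], 0.56)]
fin s [([327, 101, 363, 131], 0.81), ([252, 124, 295, 160], 0.71)]
fin t [([391, 272, 445, 326], 0.7), ([209, 210, 218, 219], 0.47)]
dish s [([336, 256, 430, 314], 0.96)]
dish t [([202, 184, 240, 246], 0.66), ([306, 174, 331, 210], 0.55)]
mat s [([269, 212, 325, 245], 0.85)]
mat t [([294, 168, 337, 208], 0.93), ([260, 198, 282, 217], 0.52), ([307, 177, 328, 207], 
[... 498 characters left out ...]
 s [([272, 168, 312, 193], 0.75)]
cup t [([357, 186, 374, 227], 0.65), ([262, 197, 280, 214], 0.59)]
pepper s [([336, 215, 349, 258], 0.83), ([454, 257, 527, 348], 0.48)]
pepper t [([262, 195, 280, 215], 0.47)]
container s [([205, 182, 248, 230], 0.55), ([279, 199, 318, 243], 0.29)]
container t [([351, 126, 395, 162], 0.96), ([389, 183, 434, 224], 0.63)]
spatula s [([250, 255, 303, 317], 0.97), ([279, 201, 318, 242], 0.36), ([360, 299, 369, 306], 0.2)]
spatula t [([243, 141, 304, 157], 0.75)]
holder s [([252, 256, 300, 318], 0.71), ([452, 258, 528, 348], 0.56)]
holder t [([96, 230, 173, 264], 0.76)]
mug s [([250, 118, 278, 142], 0.65)]
mug t [([449, 205, 486, 240], 0.98)]
-2.6829406934643885
```

View pics/b.png

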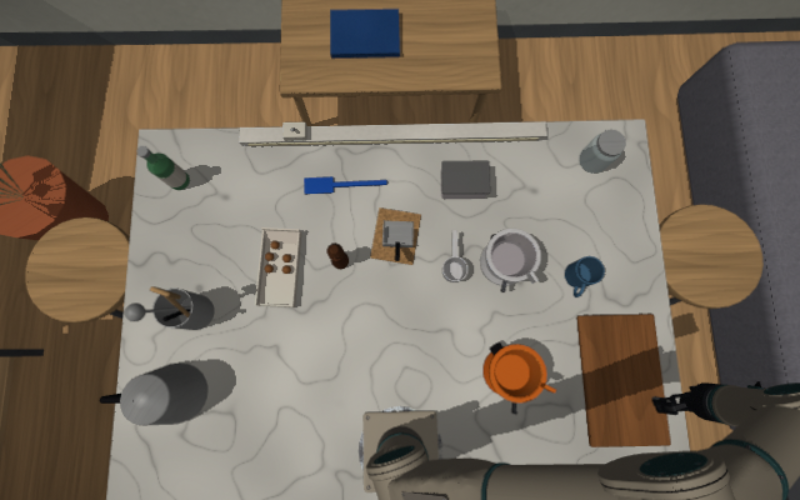

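View pics/a.png

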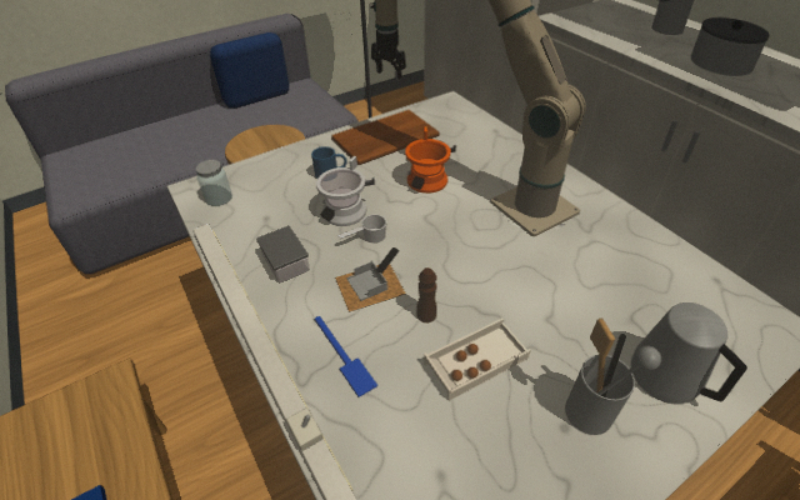

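The top picture shows the grey mill at about (512,255) of 800x500 and an orange look-alike at (517,372). The aluminium/clear one fits the description. I'll confirm it in an enlarged crop and measure.

```bash
python3 - <<'E'
from h import *
b=get_image("top");save(b,"c",(195,160,445,250),3.2)
P=cloud(b)
Z=P[...,2]
print("counter z",np.nanmedian(P[230:260,260:370,2]))
def at(u,v): return np.round(np.nanmedian(P[v-1:v+2,u-1:u+2].reshape(-1,3),axis=0),0)
# heights map segments
def seg(box,zlo,zhi):
    q=P[box[1]:box[3],box[0]:box[2]].reshape(-1,3); q=q[(q[:,2]>zlo)&(q[:,2]<zhi)]
    return q
def circ(q):
    c=cv2.minEnclosingCircle(q[:,:2].astype(np.float32)); return np.round(c[0],1),round(c[1],1)
m=seg((380,175,440,240),112,130);print("mill",circ(m),m.shape,np.median(m[:,2]))
A=np.c_[2*m[:,:2],np.ones(len(m))];s=np.linalg.lstsq(A,(m[:,:2]**2).sum(1),rcond=None)[0];print("fit",s[:2],np.sqrt(s[2]+s[0]**2+s[1]**2))
f=seg((380,175,440,240),138,170);print("fin",f.round(0).tolist())
d=seg((200,178,245,250),14,60);print("dish",d.shape,cv2.minAreaRect(d[:,:2].astype(np.float32)))
h=seg((200,178,245,250),37,60);print("rim",h.round(0).tolist()[:12])
mt=P[165:212,290:340].reshape(-1,3);hsv=cv2.cvtColor(b["color"],cv2.COLOR_RGB2HSV)[165:212,290:340].reshape(-1,3)
k=(hsv[:,1]>90)&(mt[:,2]<12);print("mat",cv2.minAreaRect(mt[k][:,:2].astype(np.float32)),np.median(mt[k][:,2]))
s=seg((300,172,335,212),15,100);print("scoop",s.shape);s=s[np.argsort(s[:,2])];print(s[::4].round(0).tolist())
hs=cv2.cvtColor(b["color"],cv2.COLOR_RGB2HSV)
w=((hs[...,1]>90)&(hs[...,2]<200)).astype(np.uint8);n,l,stt,cen=cv2.connectedComponentsWithStats(w[184:248,204:242])
for i in range(1,n):
    if stt[i,4]>5: print("nut",cen[i]+[204,184],stt[i,4],np.nanmedian(P[184:248,204:242][l==i],axis=0).round(0))
E
```

```text
counter z 0.9470891401538211
mill (array([ 511.1, -312. ]), 88.7) (586, 3) 122.37313296201069
fit [ 521.60181904 -318.13585005] 67.25306427086548
fin [[469.0, -352.0, 159.0], [470.0, -356.0, 157.0], [469.0, -350.0, 143.0], [467.0, -350.0, 156.0], [466.0, -352.0, 158.0], [466.0, -355.0, 159.0], [466.0, -359.0, 156.0], [465.0, -349.0, 146.0], [465.0, -352.0, 148.0], [463.0, -353.0, 156.0], [463.0, -355.0, 158.0], [462.0, -358.0, 161.0], [463.0, -363.0, 156.0], [461.0, -351.0, 149.0], [460.0, -352.0, 156.0], [460.0, -355.0, 158.0], [459.0, -358.0, 160.0], [460.0, -363.0, 155.0], [459.0, -353.0, 143.0], [458.0, -356.0, 145.0], [456.0, -355.0, 158.0], [456.0, -359.0, 156.0], [456.0, -361.0, 160.0], [456.0, -365.0, 157.0], [455.0, -355.0, 146.0], [454.0, -357.0, 149.0], [453.0, -358.0, 157.0], [452.0, -360.0, 161.0], [453.0, -364.0, 158.0], [452.0, -367.0, 160.0], [452.0, -359.0, 141.0], [450.0, -359.0, 154.0], [450.0, -361.0, 157.0], [449.0, -363.0, 162.0], [449.0, -367.0, 159.0], [449.0, -371.0, 158.0], [449.0, -360.0, 139.0], [448.0, -360.0, 149.0], [446.0, -360.0, 159.0], [446.0, -364.
[... 870 characters left out ...]
.0, 35.0], [624.0, -53.0, 36.0], [579.0, -15.0, 37.0], [578.0, -44.0, 38.0], [586.0, -4.0, 39.0], [633.0, 35.0, 40.0], [579.0, 14.0, 40.0], [578.0, -19.0, 43.0], [580.0, -4.0, 50.0], [575.0, -11.0, 55.0], [570.0, 0.0, 60.0], [566.0, -3.0, 65.0], [557.0, -7.0, 72.0], [552.0, -7.0, 77.0], [551.0, -3.0, 80.0], [546.0, -6.0, 86.0], [546.0, -3.0, 88.0], [542.0, 1.0, 91.0], [527.0, 1.0, 93.0], [530.0, -9.0, 95.0], [526.0, -6.0, 98.0], [533.0, -2.0, 100.0]]
nut [219.5 195.5] 32 [587. 354.  30.]
nut [215.13157895 204.92105263] 38 [552. 370.  29.]
nut [229.05714286 206.34285714] 35 [546. 319.  29.]
nut [214.77142857 214.57142857] 35 [515. 369.  29.]
nut [228.77142857 215.42857143] 35 [512. 319.  30.]
```

View pics/c.png

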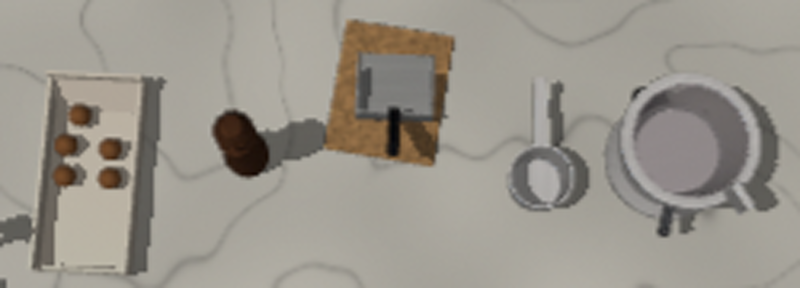

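The crop shows the aluminium mill at (690,138): its fin is at (752,195) and the dark mark block at (665,218). The scoop is at (395,90) with the handle towards the robot, and the dish slope is at its upper end. The orange one is the look-alike. Refining the mill numbers next.

```bash
python3 - <<'E'
from h import *
from scipy.optimize import least_squares
b=get_image("top");P=cloud(b)
box=P[175:240,375:445].reshape(-1,3);col=b["color"][175:240,375:445].reshape(-1,3)
m=box[(box[:,2]>118)&(box[:,2]<127)][:,:2]
def g(s):
    r=np.hypot(*(m-s).T); return np.maximum(0,r-75)+np.maximum(0,62-r)
c=least_squares(g,[521,-318],loss='soft_l1').x;print("centre",c,np.mean(g(c)))
f=box[(box[:,2]>151)&(box[:,2]<170)][:,:2];f=f[np.hypot(*(f-c).T)>50]
print("fin",f.mean(0),np.hypot(*(f.mean(0)-c)),np.degrees(np.arctan2(*(f.mean(0)-c)[::-1])),cv2.minAreaRect(f.astype(np.float32)))
r=np.hypot(*(box[:,:2]-c).T);k=(r>77)&(r<115)&(box[:,2]>60)&(box[:,2]<125)
a=np.degrees(np.arctan2(*(box[:,:2]-c)[k].T[::-1]))
for x in np.c_[a,r[k],box[k][:,2],col[k]].round(0)[np.argsort(a)]: print(x.tolist())
E
```

```text
centre [ 523.24891983 -319.24482118] 0.2864505506591082
fin [ 456.61111867 -359.53047843] 77.8686761398953 -148.84508205995132 ((457.30279541015625, -359.7579650878906), (28.434120178222656, 11.14863395690918), 32.906410217285156)
[-150.0, 86.0, 121.0, 138.0, 135.0, 129.0]
[-150.0, 91.0, 121.0, 135.0, 134.0, 132.0]
[159.0, 82.0, 97.0, 106.0, 104.0, 103.0]
[159.0, 91.0, 108.0, 83.0, 82.0, 79.0]
[159.0, 80.0, 106.0, 81.0, 80.0, 80.0]
[159.0, 97.0, 98.0, 114.0, 112.0, 107.0]
[159.0, 99.0, 115.0, 63.0, 63.0, 63.0]
[159.0, 95.0, 109.0, 86.0, 85.0, 83.0]
[160.0, 86.0, 97.0, 88.0, 87.0, 84.0]
[160.0, 100.0, 98.0, 99.0, 98.0, 93.0]
[160.0, 83.0, 106.0, 73.0, 73.0, 74.0]
[160.0, 102.0, 113.0, 47.0, 47.0, 49.0]
[161.0, 86.0, 105.0, 60.0, 60.0, 62.0]
[161.0, 90.0, 107.0, 56.0, 57.0, 58.0]
[161.0, 94.0, 109.0, 58.0, 58.0, 60.0]
[162.0, 98.0, 113.0, 55.0, 55.0, 57.0]
[162.0, 83.0, 108.0, 64.0, 64.0, 66.0]
[162.0, 78.0, 103.0, 58.0, 58.0, 60.0]
[162.0, 101.0, 112.0, 66.0, 65.0, 67.0]
[162.0, 102.0, 97.0, 86.0, 85.0, 81.0]
[163.0, 85.0, 105.0, 63.0, 64.0, 66.0]
[163.0, 89.0, 107.0, 62.0, 62.0, 64.0]
[163.0, 103.0, 105.0, 50.0, 50.0, 51.0]
[163.0, 101.0, 117.0, 64.0, 64.0, 66.0]
[164.0, 97.0, 112.0, 51.0, 52.0, 53.0]
[164.0, 92.0, 107.0, 61.0, 62.0, 64.0]
[164.0, 78.0, 105.0, 61.0, 61.0, 63.0]
[164.0, 82.0, 109.0, 65.0, 65.0, 67.0]
[164.0, 103.0, 112.0, 77.0, 76.0, 74.0]
[165.0, 85.0, 107.0, 77.0, 76.0, 77.0]
[165.0, 88.0, 106.0, 75.0, 74.0, 73.0]
```

```bash
python3 -m handwheel '[{"delta_pos":[3.02,2.71,0],"yaw":0.031},{"delta_pos":[3.02,2.71,0],"yaw":0.031},{"delta_pos":[3.02,2.71,0],"yaw":0.031},{"delta_pos":[3.02,2.71,0],"yaw":0.031},{"delta_pos":[3.02,2.71,0],"yaw":0.031},{"delta_pos":[3.02,2.71,0],"yaw":0.031},{"delta_pos":[3.02,2.71,0],"yaw":0.031},{"delta_pos":[3.02,2.71,0],"yaw":0.031},{"delta_pos":[3.02,2.71,0],"yaw":0.031},{"delta_pos":[3.02,2.71,0],"yaw":0.031}]' 0.2
python3 -m handwheel '[{"delta_pos":[0,0,0],"yaw":0},{"delta_pos":[0,0,0],"yaw":0},{"delta_pos":[0,0,0],"yaw":0}]'
python3 - <<'E'
from h import *
st=status.read_state();p=get_image("wrist");P=cloud(p,st)
print(st["qpos"],st["eef_pos"])
c=np.array([523.2,-319.2]);q=P.reshape(-1,3);f=q[(q[:,2]>152)&(q[:,2]<166)];d=np.hypot(*(f[:,:2]-c).T);f=f[(d>55)&(d<105)]
print(len(f),cv2.minAreaRect(f[:,:2].astype(np.float32)),f.mean(0))
m=q[(q[:,2]>118)&(q[:,2]<126)][:,:2]
from scipy.optimize import least_squares
g=lambda s:(lambda r:np.maximum(0,r-75)+np.maximum(0,62-r))(np.hypot(*(m-s).T))
print(least_squares(g,c,loss='soft_l1').x,len(m))
E
```

```text
clock: 2.23
eef_pos: [458.3, -358.8, 231.6]
tool_rot: [3.141, -0.0, 0.552]
force: [1.1, -0.8, -0.7]
width: 50.9
gripper_force: 0.0
clock: 2.48
eef_pos: [456.7, -360.6, 231.3]
tool_rot: [3.141, 0.001, 0.551]
force: [-1.5, -1.2, -0.3]
width: 50.9
gripper_force: 0.0
[ 0.65610196  0.52913096 -0.05606526  1.71237053  0.0372373   0.90134716
 -0.43531768] [ 456.65643036 -360.58766964  231.27660809]
486 ((454.7885437011719, -361.5053405761719), (30.218753814697266, 9.411479949951172), 31.79935646057129) [ 455.48954796 -361.1410739   156.92701373]
[ 520.48962543 -320.94032575] 9521
```

```bash
python3 -m handwheel '[{"delta_pos":[-0.05,-0.05,-3.4],"yaw":0.0},{"delta_pos":[0,0,-3.4],"yaw":0.0},{"delta_pos":[0,0,-3.35],"yaw":0.0},{"delta_pos":[0,0,0],"yaw":0},{"delta_pos":[0,0,0],"yaw":0}]'
python3 -m handwheel '[{"delta_pos":[0,0,0],"yaw":0},{"delta_pos":[0,0,0],"yaw":0},{"delta_pos":[0,0,0],"yaw":0},{"delta_pos":[0,0,0],"yaw":0},{"delta_pos":[0,0,0],"yaw":0}]' -1
python3 -c "
import numpy as np
a=np.radians(211.9)-0.1*np.arange(11);p=7.75*np.c_[np.cos(a),np.sin(a)];print(np.diff(p,axis=0).round(2).tolist())"
```

```text
clock: 2.95
eef_pos: [454.4, -361.5, 128.8]
tool_rot: [-3.138, 0.002, 0.548]
force: [0.6, -0.9, 1.5]
width: 51.1
gripper_force: 0.0
clock: 3.37
eef_pos: [456.8, -360.8, 131.9]
tool_rot: [3.14, -0.0, 0.552]
force: [-1.2, 2.5, 7.5]
width: 8.7
gripper_force: 58.5
[[-0.38, 0.68], [-0.31, 0.71], [-0.23, 0.74], [-0.16, 0.76], [-0.08, 0.77], [-0.01, 0.77], [0.07, 0.77], [0.15, 0.76], [0.22, 0.74], [0.3, 0.72]]
```

```bash
python3 -m handwheel '[{"delta_pos":[-0.38,0.68,0],"yaw":-0.1},{"delta_pos":[-0.31,0.71,0],"yaw":-0.1},{"delta_pos":[-0.23,0.74,0],"yaw":-0.1},{"delta_pos":[-0.16,0.76,0],"yaw":-0.1},{"delta_pos":[-0.08,0.77,0],"yaw":-0.1},{"delta_pos":[-0.01,0.77,0],"yaw":-0.1},{"delta_pos":[0.07,0.77,0],"yaw":-0.1},{"delta_pos":[0.15,0.76,0],"yaw":-0.1}]'
python3 -m handwheel '[{"delta_pos":[0.11,0.37,0],"yaw":-0.05},{"delta_pos":[0.11,0.37,0],"yaw":-0.05},{"delta_pos":[0,0,0],"yaw":0},{"delta_pos":[0,0,0],"yaw":0}]'
```

```text
clock: 4.03
eef_pos: [447.2, -301.3, 131.9]
tool_rot: [3.141, -0.002, -0.254]
force: [-2.2, 0.3, 7.9]
width: 9.0
gripper_force: 58.5
clock: 4.37
eef_pos: [448.7, -296.2, 131.9]
tool_rot: [3.138, -0.002, -0.347]
force: [-4.7, -2.8, 7.1]
width: 8.8
gripper_force: 63.7
```

```bash
python3 -m handwheel '[{"delta_pos":[0.13,0.4,0],"yaw":-0.03},{"delta_pos":[0.13,0.4,0],"yaw":-0.03},{"delta_pos":[0,0,0],"yaw":0},{"delta_pos":[0,0,0],"yaw":0}]'
python3 - <<'E'
from h import *
from scipy.optimize import least_squares
b=get_image("scene");save(b,"d",(225,80,345,170),6)
E
```

```text
clock: 4.7
eef_pos: [448.9, -295.9, 132.1]
tool_rot: [3.128, -0.006, -0.408]
force: [-10.4, -19.9, 2.5]
width: 9.2
gripper_force: 93.8
```

View pics/d.png

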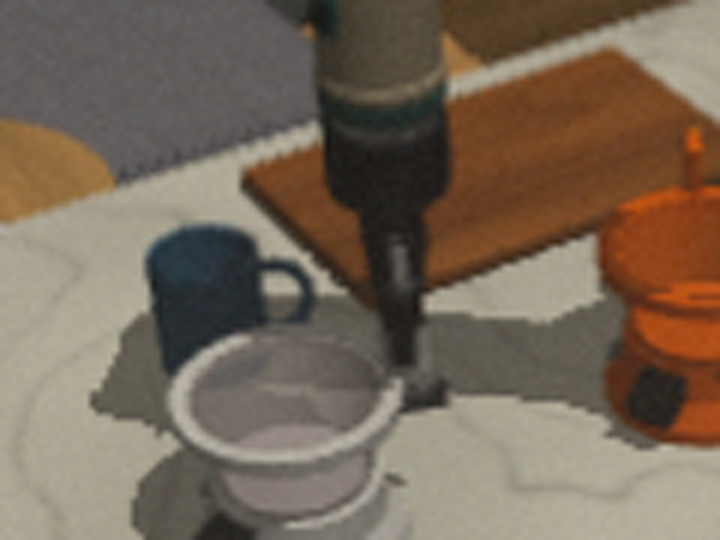

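```bash
python3 -m handwheel '[{"delta_pos":[-0.1,-0.4,0],"yaw":0.03},{"delta_pos":[0,0,0],"yaw":0},{"delta_pos":[0,0,0],"yaw":0},{"delta_pos":[0,0,3.5],"yaw":0},{"delta_pos":[0,0,3.5],"yaw":0.06},{"delta_pos":[0,0,3.5],"yaw":0.125}]' 0.2
python3 -m handwheel '[{"delta_pos":[0.5,1.5,0],"yaw":0.125},{"delta_pos":[0.5,1.5,0],"yaw":0.125},{"delta_pos":[0.5,1.5,0],"yaw":0.125},{"delta_pos":[0.5,1.5,0],"yaw":0.125},{"delta_pos":[0.5,1.5,0],"yaw":0.125},{"delta_pos":[0.5,1.5,0],"yaw":0.125},{"delta_pos":[0.5,1.5,0],"yaw":0.125},{"delta_pos":[0.5,1.5,0],"yaw":0.125},{"delta_pos":[0.5,1.5,0],"yaw":0.125},{"delta_pos":[0.5,1.5,0],"yaw":0.125}]'
python3 -m handwheel '[{"delta_pos":[0.5,1.5,0],"yaw":0.125},{"delta_pos":[0.5,1.5,0],"yaw":0.125},{"delta_pos":[0.5,1.5,0],"yaw":0.125},{"delta_pos":[0.5,1.5,0],"yaw":0.125},{"delta_pos":[0.5,1.5,0],"yaw":0.125},{"delta_pos":[0.5,1.5,0],"yaw":0.125},{"delta_pos":[0.5,1.5,0],"yaw":0.125},{"delta_pos":[0.5,1.5,0],"yaw":0.125},{"delta_pos":[0.5,1.0,0],"yaw":0.125},{"delta_pos":[0.5,1.0,0],"yaw":0.125}]'
python3 -m handwheel '[{"delta_pos":[0,0,0],"yaw":0.125},{"delta_pos":[0,0,0],"yaw":0.125},{"delta_pos":[0,0,0],"yaw":0.125},{"delta_pos":[0,0,0],"yaw":0.125},{"delta_pos":[0,0,0],"yaw":0.125},{"delta_pos":[0,0,0],"yaw":0.125},{"delta_pos":[0,0,0],"yaw":0.125},{"delta_pos":[0,0,0],"yaw":0},{"delta_pos":[0,0,0],"yaw":0}]'
python3 - <<'E'
from h import *
st=status.read_state();p=get_image("wrist");P=cloud(p,st);np.save("w1.npy",P);print(st["qpos"].round(2))
save(p,"e",None,1)
q=P.reshape(-1,3);q=q[(np.abs(q[:,1])<90)&(q[:,0]>480)&(q[:,0]<720)]
h=q[(q[:,2]>46)&(q[:,2]<102)];print("handle",len(h),h.min(0),h.max(0))
for z in range(48,100,6):
    s=h[abs(h[:,2]-z)<3]
    if len(s): print(z,s.mean(0).round(1),len(s))
(vx,vy,x0,y0)=cv2.fitLine(h[:,:2].astype(np.float32),cv2.DIST_HUBER,0,.01,.01).ravel();print("dir",np.degrees(np.arctan2(vy,vx)),x0,y0)
b=q[(q[:,2]>26)&(q[:,2]<41)];print("bin top",cv2.minAreaRect(b[:,:2].astype(np.float32)))
E
python3 -c "
import sys;sys.path.insert(0,'.')
from h import *
b=get_image('top');P=cloud(b)
box=P[175:240,375:445].reshape(-1,3);c=np.array([523.2,-319.2]);f=box[(box[:,2]>151)&(box[:,2]<170)][:,:2];f=f[np.hypot(*(f-c).T)>50]
print('fin now',np.degrees(np.arctan2(*(f.mean(0)-c)[::-1])))"
```

```text
clock: 5.25
eef_pos: [451.0, -288.1, 235.9]
tool_rot: [-3.141, 0.001, -0.19]
force: [1.2, -0.3, 0.4]
width: 51.3
gripper_force: 0.0
clock: 6.08
eef_pos: [501.2, -137.6, 235.2]
tool_rot: [3.142, -0.001, 1.063]
force: [0.5, -0.1, -0.4]
width: 51.4
gripper_force: 0.0
clock: 6.92
eef_pos: [550.8, 2.5, 235.3]
tool_rot: [3.141, -0.0, 2.314]
force: [-0.3, 0.6, 0.4]
width: 51.4
gripper_force: 0.0
clock: 7.67
eef_pos: [550.6, 1.0, 235.0]
tool_rot: [3.141, -0.0, -3.105]
force: [-1.2, 0.1, 0.5]
width: 51.7
gripper_force: 0.0
[ 0.41  0.57 -0.72  1.78  0.44  0.96  1.12]
handle 659 [516.83382398 -11.92512837  46.11458982] [578.53759769   4.68373491 100.23948623]
48 [576.   -5.6  48.3] 30
54 [570.8  -5.9  53.9] 42
60 [565.6  -5.   59.7] 44
66 [559.9  -4.4  66.1] 46
72 [554.4  -4.4  71.8] 48
78 [548.9  -4.1  77.7] 54
84 [543.5  -3.9  84.2] 58
90 [527.9  -2.6  90.5] 128
96 [527.4  -2.7  96.2] 184
dir -3.6320143 542.45184 -3.6498966
bin top ((602.9463500976562, -7.3174896240234375), (90.40227508544922, 56.84724807739258), 86.09587097167969)
fin now nan<string>:6: RuntimeWarning: Mean of empty slice.
  ret = um.true_divide(
```

View pics/e.png

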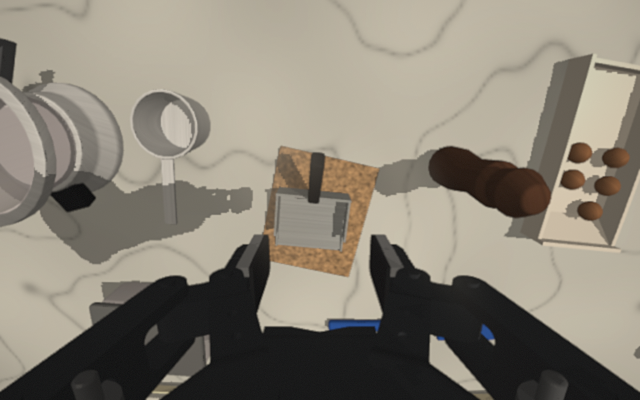

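```bash
python3 -m handwheel '[{"delta_pos":[-0.3,-0.22,-3.7],"yaw":-0.05},{"delta_pos":[-0.3,-0.23,-3.7],"yaw":-0.05},{"delta_pos":[0,0,-3.7],"yaw":0},{"delta_pos":[0,0,-3.7],"yaw":0},{"delta_pos":[0,0,-2.4],"yaw":0},{"delta_pos":[0,0,-1.3],"yaw":0},{"delta_pos":[0,0,0],"yaw":0},{"delta_pos":[0,0,0],"yaw":0}]'
python3 -m handwheel '[{"delta_pos":[0,0,0],"yaw":0},{"delta_pos":[0,0,0],"yaw":0},{"delta_pos":[0,0,0],"yaw":0},{"delta_pos":[0,0,0],"yaw":0},{"delta_pos":[0,0,0],"yaw":0}]' -1
python3 -m handwheel '[{"delta_pos":[0,0,2],"yaw":0},{"delta_pos":[0,0,3],"yaw":0},{"delta_pos":[0,0,4],"yaw":0},{"delta_pos":[0,0,4],"yaw":0},{"delta_pos":[0,0,4],"yaw":0},{"delta_pos":[0,0,0],"yaw":0},{"delta_pos":[0,0,0],"yaw":0}]'
python3 - <<'E'
from h import *
st=status.read_state();p=get_image("wrist");P=cloud(p,st);save(p,"f",(160,100,480,300),2)
q=P.reshape(-1,3);z0=st["eef_pos"][2]-50
q=q[(np.abs(q[:,1])<90)&(q[:,0]>480)&(q[:,0]<720)&(q[:,2]>100)]
# scoop in scoop-ish frame
for lo,hi in ((-6,8),(8,20),(20,36),(36,60),(60,90)):
    s=q[(q[:,2]-z0>lo)&(q[:,2]-z0<hi)];print(lo,hi,len(s),s.mean(0).round(1),s.min(0).round(0),s.max(0).round(0))
f=q[(q[:,2]-z0>-12)&(q[:,2]-z0<14)&(q[:,0]>590)&(q[:,0]<650)&(abs(q[:,1]+8)<35)]
print("floor plane z=a+b(x-615)+c(y+8)",np.linalg.lstsq(np.c_[np.ones(len(f)),f[:,0]-615,f[:,1]+8],f[:,2]-z0,rcond=None)[0],len(f))
E
```

```text
clock: 8.43
eef_pos: [544.7, -3.8, 49.6]
tool_rot: [-3.141, -0.001, 3.08]
force: [0.3, 0.9, 0.9]
width: 51.5
gripper_force: 0.0
clock: 8.85
eef_pos: [545.6, -4.1, 51.2]
tool_rot: [3.141, 0.002, 3.081]
force: [-1.3, -0.3, 7.1]
width: 13.2
gripper_force: 58.6
clock: 9.43
eef_pos: [546.2, -4.3, 222.4]
tool_rot: [-3.141, 0.005, 3.08]
force: [-0.9, -0.8, -1.9]
width: 13.3
gripper_force: 58.9
-6 8 1349 [616.7  -9.1 178. ] [573. -52. 175.] [635.  38. 180.]
8 20 273 [575.7  -8.1 186. ] [573. -52. 180.] [579.  38. 192.]
20 36 224 [575.9  -4.9 197.6] [573. -52. 192.] [579.  38. 204.]
36 60 327 [557.9  -5.5 226.1] [534. -24. 209.] [582.  15. 232.]
60 90 2607 [539.2  -4.7 251.6] [516. -25. 232.] [565.  16. 262.]
floor plane z=a+b(x-615)+c(y+8) [ 5.68060216 -0.00737081 -0.00600814] 1239
```

View pics/f.png

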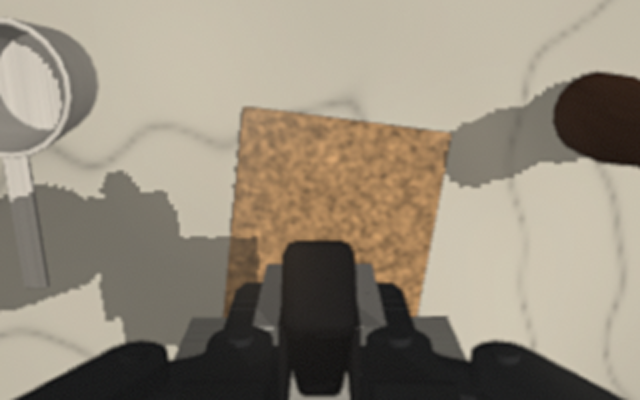

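```bash
python3 - <<'E'
from h import *
b=get_image("top");P2=cloud(b)
for nm,P in (("top0",np.load("top.npy")),("top",P2),("w1",np.load("w1.npy"))):
    q=P.reshape(-1,3);q=q[np.isfinite(q[:,0])&(q[:,0]>390)&(q[:,0]<650)&(q[:,1]>270)&(q[:,1]<420)]
    w=q[(q[:,2]>28)&(q[:,2]<39)];print(nm,len(w))
    for s,lo,hi in (("L",380,410),("R",280,308)):
        t=w[(w[:,1]>lo)&(w[:,1]<hi)&(w[:,0]>420)&(w[:,0]<610)]
        if len(t)>10:
            k=np.polyfit(t[:,0]-520,t[:,1],1);print(s,len(t),k.round(3),t[:,1].min().round(),t[:,1].max().round())
    r=q[(q[:,2]>39)&(q[:,2]<55)];print("rim x",np.median(r[:,0]) if len(r) else None, "y range",(r[:,1].min(),r[:,1].max()) if len(r) else 0)
    e=q[(q[:,2]>15)&(q[:,2]<27)&(q[:,0]<430)&(abs(q[:,1]-347)<35)];print("low end x",np.median(e[:,0]) if len(e) else None,len(e))
hs=cv2.cvtColor(b["color"],cv2.COLOR_RGB2HSV)
w=((hs[...,1]>90)&(hs[...,2]<200)).astype(np.uint8);n,l,stt,cen=cv2.connectedComponentsWithStats(w[184:248,204:242])
for i in range(1,n):
    if stt[i,4]>5: print("nut",np.nanmedian(P2[184:248,204:242][l==i],axis=0).round(0))
# fin check
box=P2[175:240,375:445].reshape(-1,3);c=np.array([523.2,-319.2]);f=box[(box[:,2]>151)&(box[:,2]<170)][:,:2];f=f[np.hypot(*(f-c).T)>50]
print('fin now',len(f),np.degrees(np.arctan2(*(f.mean(0)-c)[::-1])))
pp=P2[190:225,255:290].reshape(-1,3);pp=pp[pp[:,2]>120];print("pepper",pp.mean(0),pp.min(0),pp.max(0))
E
```

```text
top0 366
L 102 [-8.00000e-02  3.95443e+02] 380.0 406.0
R 83 [-7.30000e-02  2.91826e+02] 283.0 301.0
rim x 629.0795062975997 y range (np.float64(281.57437916279173), np.float64(397.45012906299263))
low end x 409.136265561012 27
top 364
L 91 [-7.40000e-02  3.95979e+02] 380.0 405.0
R 89 [-6.80000e-02  2.91763e+02] 285.0 301.0
rim x 629.1748205123909 y range (np.float64(281.6533340904911), np.float64(401.0376625969071))
low end x 409.3258821047072 26
w1 3254
L 566 [-5.60000e-02  3.94847e+02] 381.0 398.0
R 1202 [-6.90000e-02  2.90707e+02] 282.0 302.0
rim x 626.3024881488477 y range (np.float64(280.4537642564354), np.float64(391.7079101415078))
low end x 407.07651219611546 293
nut [586. 354.  30.]
nut [552. 370.  28.]
nut [546. 319.  29.]
nut [517. 370.  30.]
nut [512. 319.  29.]
fin now 0 nan
pepper [536.89670345 163.60613624 157.35393649] [518.52811569 145.08965082 120.24346436] [561.41375931 185.77103765 172.24848231]<stdin>:18: RuntimeWarning: Mean of empty slice.
  ret = um.true_divide(
```

```bash
python3 -m handwheel '[{"delta_pos":[-3.16,1.6,0],"yaw":-0.01},{"delta_pos":[-3.16,1.6,0],"yaw":0},{"delta_pos":[-3.16,1.6,0],"yaw":0},{"delta_pos":[-3.16,1.6,0],"yaw":0},{"delta_pos":[-3.16,1.6,0],"yaw":0},{"delta_pos":[0,3.5,0],"yaw":0},{"delta_pos":[0,4,0],"yaw":0},{"delta_pos":[0,4,0],"yaw":0},{"delta_pos":[0,4,0],"yaw":0},{"delta_pos":[0,4,0],"yaw":0}]'
python3 -m handwheel '[{"delta_pos":[0,4,0],"yaw":0},{"delta_pos":[0,3.0,-1.5],"yaw":0},{"delta_pos":[0,1.1,-3],"yaw":0},{"delta_pos":[0,0,-4],"yaw":0},{"delta_pos":[0,0,-2],"yaw":0},{"delta_pos":[0,0,0],"yaw":0},{"delta_pos":[0,0,0],"yaw":0}]'
```

```text
clock: 10.37
eef_pos: [385.7, 271.5, 218.2]
tool_rot: [-3.139, -0.003, 3.07]
force: [0.4, 0.8, -0.7]
width: 13.2
gripper_force: 58.9
clock: 10.95
eef_pos: [385.4, 350.6, 113.0]
tool_rot: [-3.138, -0.004, 3.072]
force: [0.1, 0.8, -1.8]
width: 13.0
gripper_force: 59.0
```

```bash
python3 -m handwheel '[{"delta_pos":[0.2,0.15,-1.4],"yaw":0},{"delta_pos":[0,0,-1.4],"yaw":0},{"delta_pos":[0,0,0],"yaw":0},{"delta_pos":[0,0,0],"yaw":0}]'
python3 - <<'E'
from h import *
b=get_image("top");save(b,"g",(190,170,260,260),6);P=cloud(b)
st=status.read_state();print(st["eef_pos"],st["tool_rot"][2])
q=P.reshape(-1,3);q=q[(q[:,0]>390)&(q[:,0]<520)&(q[:,1]>285)&(q[:,1]<410)&(q[:,2]>50)&(q[:,2]<78)]
print(cv2.minAreaRect(q[:,:2].astype(np.float32)),len(q),q.min(0),q.max(0))
E
```

```text
clock: 11.28
eef_pos: [389.1, 353.3, 87.7]
tool_rot: [3.141, 0.0, 3.07]
force: [1.3, -0.8, -1.2]
width: 12.8
gripper_force: 59.0
[389.36161327 353.75001332  88.11005051] 3.0704176272067296Traceback (most recent call last):
  File "<stdin>", line 5, in <module>
    return umr_minimum(a, axis, None, out, keepdims, initial, where)
ValueError: zero-size array to reduction operation minimum which has no identity
```

View pics/g.png

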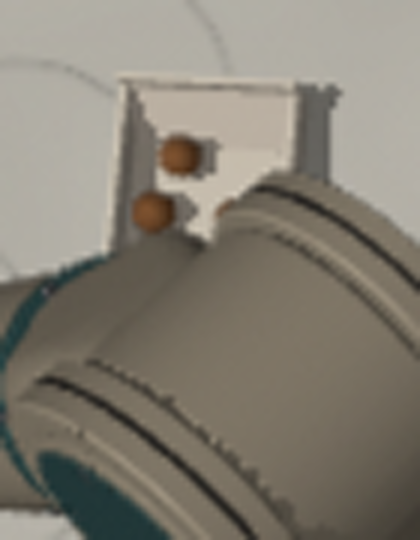

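The arm hides the scoop from above: the dish's slope end shows at (210,110) and two nuts at (180,155) and (153,212). I'll measure the scoop against the dish walls in the scene camera instead.

```bash
python3 - <<'E'
from h import *
b=get_image("scene");save(b,"hh",(320,225,450,325),6);P=cloud(b)
st=status.read_state();u=np.array([.9976,-.07]);v=np.array([.07,.9976]);c=np.array([518,343.3])
q=P.reshape(-1,3);d=(q[:,:2]-c)@np.c_[u,v];q=np.c_[d,q[:,2]];q=q[(abs(q[:,0])<130)&(abs(q[:,1])<65)]
w=q[(q[:,2]>28)&(q[:,2]<37)&(abs(q[:,0]-40)<40)&(abs(q[:,1])>42)];print("walls",w[w[:,1]>0][:,1].min(),w[w[:,1]>0][:,1].max(),w[w[:,1]<0][:,1].min(),w[w[:,1]<0][:,1].max())
r=q[(q[:,2]>40)&(q[:,0]>95)];print("rim",np.percentile(r[:,0],[5,50,95]),r[:,2].max())
e=q[(q[:,2]>10)&(q[:,2]<26)&(q[:,0]<-90)];print("low end",np.percentile(e[:,0],[5,50,95]) if len(e) else 0)
s=q[(q[:,2]>44)&(q[:,2]<74)&(q[:,0]<20)&(q[:,0]>-105)];
for zz in range(36,80,6):
    t=q[(abs(q[:,2]-zz)<3)&(q[:,0]<10)&(q[:,0]>-110)]
    if len(t): print(zz,len(t),t[:,:2].min(0).round(1),t[:,:2].max(0).round(1))
E
```

```text
walls 42.652146543439805 58.49102476900919 -52.41133020287356 -45.61437475879513
rim [107.05527522 110.45586777 113.47138565] 47.608575004605996
low end [-112.29402563 -105.83532107  -93.10907188]
36 106 [-107.8  -51.7] [ 9.  58.7]
42 578 [-98.3 -42.8] [-17.9  49.2]
48 92 [-101.1  -42.4] [-19.8  49.1]
54 60 [-98.7 -42.4] [-41.5  49.9]
60 53 [-98.4 -42.1] [-43.6  49. ]
66 75 [-104.6  -43.4] [-42.6  49. ]
72 61 [-106.6  -42.9] [-42.3  48.4]
78 14 [-104.8  -33.5] [-91.7  17.9]
```

View pics/hh.png

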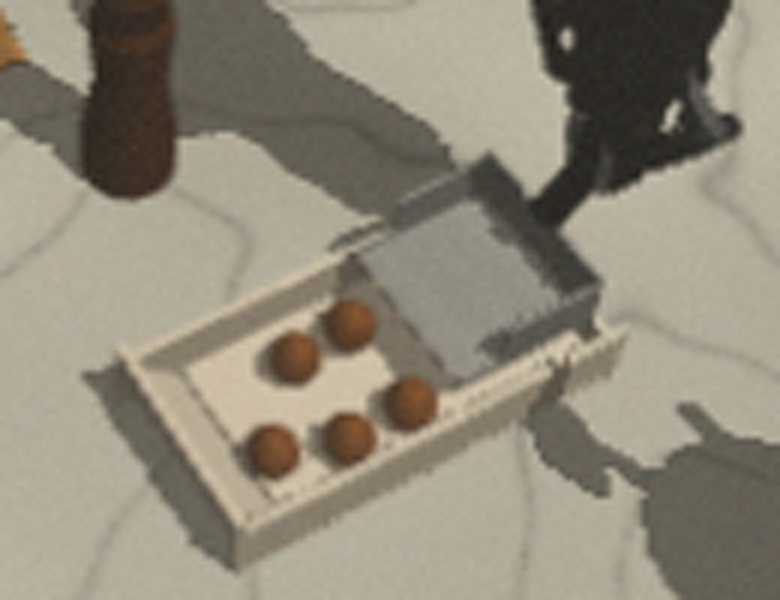

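```bash
python3 -m handwheel '[{"delta_pos":[-0.2,-0.1,-1.5],"yaw":0},{"delta_pos":[0,0,-1.5],"yaw":0},{"delta_pos":[0,0,-0.4],"yaw":0},{"delta_pos":[0,0,-0.2],"yaw":0},{"delta_pos":[0,0,0],"yaw":0},{"delta_pos":[0,0,0],"yaw":0}]'
```

```text
clock: 11.88
eef_pos: [387.0, 352.2, 52.2]
tool_rot: [-3.142, 0.001, 3.071]
force: [-3.0, -3.5, 5.8]
width: 13.1
gripper_force: 60.0
```

```bash
python3 -m handwheel '[{"delta_pos":[1.0,-0.07,0.03],"yaw":0},{"delta_pos":[1.8,-0.13,0],"yaw":0},{"delta_pos":[1.8,-0.13,0],"yaw":0},{"delta_pos":[1.8,-0.13,0],"yaw":0},{"delta_pos":[1.8,-0.13,0],"yaw":0},{"delta_pos":[1.5,-0.1,0],"yaw":0},{"delta_pos":[0,0,0],"yaw":0},{"delta_pos":[0,0,0],"yaw":0}]'
python3 - <<'E'
from h import *
b=get_image("scene");save(b,"i",(320,225,450,325),6)
E
```

```text
clock: 12.55
eef_pos: [486.3, 345.6, 52.1]
tool_rot: [3.139, 0.003, 3.069]
force: [3.2, 0.1, 3.6]
width: 13.3
gripper_force: 59.6
```

View pics/i.png

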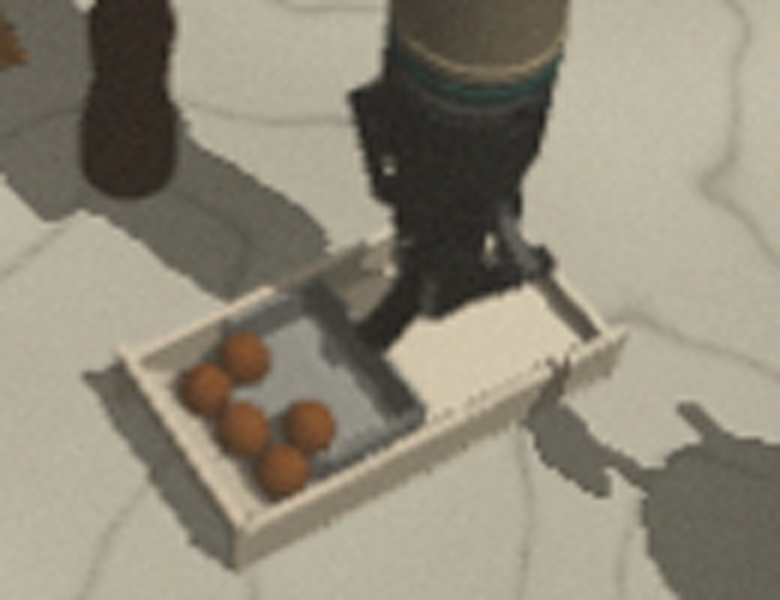

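The picture shows two nuts well inside the bin, (245,355) and (308,425), and three at the lip against the slope. I'll drive the lip to the foot of the slope, then press down so the scoop pivots slightly nose-up.

```bash
cat > nuts.py <<'E'
from h import *
def rep():
    """floor plane of scoop and nut positions, in scoop frame (x fwd from bin centre), scene cam"""
    b=get_image("scene");P=cloud(b);st=status.read_state();t=np.array(st["eef_pos"]);ph=st["tool_rot"][2]+np.pi
    u=np.array([np.cos(ph),np.sin(ph)]);v=np.array([-u[1],u[0]])
    loc=np.dstack([((P[...,:2]-t[:2])@np.c_[u,v])-[70.5,0],P[...,2:]-t[2]+47])
    hs=cv2.cvtColor(b["color"],cv2.COLOR_RGB2HSV)
    near=(abs(loc[...,0]-5)<75)&(abs(loc[...,1])<60)&(loc[...,2]>-20)&(loc[...,2]<70)
    m=((hs[...,1]>110)&near).astype(np.uint8)
    n,l,s,c=cv2.connectedComponentsWithStats(m)
    for i in range(1,n):
        if s[i,4]>8: print("nut-blob",s[i,4],np.nanmedian(loc[l==i],axis=0).round(0),"lo",np.nanmin(loc[l==i],axis=0).round(0),"hi",np.nanmax(loc[l==i],axis=0).round(0))
    f=loc[near&(hs[...,1]<60)&(abs(loc[...,0])<32)&(abs(loc[...,1])<36)&(loc[...,2]<16)]
    if len(f)>10: print("floor z, slope_x, slope_y",np.linalg.lstsq(np.c_[np.ones(len(f)),f[:,:2]],f[:,2],rcond=None)[0].round(3),len(f))
if __name__=="__main__": rep()
E
python3 nuts.py
python3 -m handwheel '[{"delta_pos":[0.4,-0.03,0],"yaw":0},{"delta_pos":[0.3,-0.02,0],"yaw":0},{"delta_pos":[0,0,0],"yaw":0}]'
python3 -m handwheel '[{"delta_pos":[0,0,-0.2],"yaw":0},{"delta_pos":[0,0,-0.2],"yaw":0},{"delta_pos":[0,0,0],"yaw":0},{"delta_pos":[0,0,0],"yaw":0}]'
python3 nuts.py
```

```text
nut-blob 275 [32.  9. 24.] lo [ -3. -41.   2.] hi [54. 44. 33.]
floor z, slope_x, slope_y [2.326 0.047 0.012] 223
clock: 12.9
eef_pos: [486.9, 345.9, 52.2]
tool_rot: [-3.141, -0.004, 3.073]
force: [-7.7, -1.6, 11.8]
width: 13.4
gripper_force: 60.9
clock: 13.23
eef_pos: [486.1, 346.1, 51.4]
tool_rot: [-3.14, -0.003, 3.075]
force: [-12.3, -6.4, 38.0]
width: 13.2
gripper_force: 64.5
nut-blob 104 [ 28. -25.  26.] lo [ -7. -45.  -1.] hi [ 51. -15.  33.]
nut-blob 52 [-2. 11. 25.] lo [-16.  -2.  16.] hi [ 9. 20. 33.]
nut-blob 109 [37. 19. 26.] lo [22. -3. 16.] hi [49. 44. 33.]
floor z, slope_x, slope_y [3.077 0.029 0.009] 229
```

```bash
python3 -m handwheel '[{"delta_pos":[0,0,0.5],"yaw":0},{"delta_pos":[0.5,-0.03,0.6],"yaw":0},{"delta_pos":[0.6,-0.04,0.6],"yaw":0},{"delta_pos":[0.5,-0.03,0.6],"yaw":0},{"delta_pos":[0,0,0],"yaw":0},{"delta_pos":[0,0,0],"yaw":0}]'
python3 nuts.py
```

```text
clock: 13.78
eef_pos: [507.4, 343.6, 69.9]
tool_rot: [3.141, -0.0, 3.069]
force: [-0.3, -0.2, -1.9]
width: 13.1
gripper_force: 59.1
nut-blob 110 [ 18. -23.  25.] lo [-12. -42.   4.] hi [ 41. -13.  33.]
nut-blob 59 [-21.  22.  25.] lo [-37.   9.  16.] hi [-10.  31.  30.]
nut-blob 111 [32. 15. 26.] lo [ 9. -7.  3.] hi [45. 44. 31.]
floor z, slope_x, slope_y [ 2.403 -0.004  0.009] 214
```

```bash
python3 -m handwheel '[{"delta_pos":[-0.2,0.01,-0.4],"yaw":0},{"delta_pos":[-0.3,0.02,-0.4],"yaw":0},{"delta_pos":[-0.3,0.02,-0.4],"yaw":0},{"delta_pos":[-0.1,0.01,-0.2],"yaw":0},{"delta_pos":[0,0,0],"yaw":0}]'
python3 nuts.py
```

```text
clock: 14.25
eef_pos: [496.6, 345.3, 56.0]
tool_rot: [3.141, -0.001, 3.072]
force: [-2.1, 0.2, 5.4]
width: 13.0
gripper_force: 59.5
nut-blob 108 [ 19. -23.  29.] lo [-14. -43.   4.] hi [ 43. -13.  36.]
nut-blob 59 [-19.  25.  26.] lo [-35.  13.  18.] hi [-9. 35. 33.]
nut-blob 110 [19. 26. 29.] lo [-14.   3.   3.] hi [46. 44. 37.]
floor z, slope_x, slope_y [5.65  0.047 0.036] 196
```

```bash
python3 -m handwheel '[{"delta_pos":[-0.15,0.01,-0.25],"yaw":0},{"delta_pos":[-0.1,0.01,-0.15],"yaw":0},{"delta_pos":[0,0,0],"yaw":0},{"delta_pos":[0.0,0.0,1.0],"yaw":0},{"delta_pos":[0,0,0],"yaw":0},{"delta_pos":[0,0,0],"yaw":0}]'
python3 nuts.py
```

```text
clock: 14.8
eef_pos: [495.8, 344.5, 62.3]
tool_rot: [3.141, 0.001, 3.07]
force: [-0.7, -1.0, -2.0]
width: 13.2
gripper_force: 58.8
nut-blob 51 [  2. -23.  30.] lo [-19. -43.   7.] hi [ 12. -14.  40.]
nut-blob 56 [ 30. -26.  31.] lo [  9. -42.   8.] hi [ 42. -16.  38.]
nut-blob 157 [ 8. 30. 29.] lo [-33.  13.  19.] hi [45. 42. 37.]
floor z, slope_x, slope_y [6.577e+00 6.200e-02 1.000e-03] 212
```

```bash
python3 -m handwheel '[{"delta_pos":[0.4,-0.03,0],"yaw":0},{"delta_pos":[0.5,-0.03,0],"yaw":0},{"delta_pos":[-0.2,0.01,-0.4],"yaw":0},{"delta_pos":[-0.3,0.02,-0.4],"yaw":0},{"delta_pos":[-0.3,0.02,-0.4],"yaw":0},{"delta_pos":[0,0,0],"yaw":0},{"delta_pos":[0,0,0.6],"yaw":0},{"delta_pos":[0,0,0.6],"yaw":0},{"delta_pos":[0,0,0],"yaw":0},{"delta_pos":[0,0,0],"yaw":0}]'
python3 nuts.py
```

```text
clock: 15.68
eef_pos: [497.1, 344.6, 62.7]
tool_rot: [3.141, 0.001, 3.07]
force: [0.8, -0.1, -2.7]
width: 12.6
gripper_force: 58.5
nut-blob 55 [ 12. -24.  36.] lo [ -7. -40.  21.] hi [ 22. -15.  42.]
nut-blob 53 [-16.  -7.  31.] lo [-32. -27.  16.] hi [-6.  2. 37.]
nut-blob 154 [12. 31. 35.] lo [-31.  14.  14.] hi [47. 40. 46.]
floor z, slope_x, slope_y [ 8.517  0.049 -0.209] 165
```

```bash
python3 -m handwheel '[{"delta_pos":[0,0,1],"yaw":0},{"delta_pos":[0,0,2],"yaw":0},{"delta_pos":[0,0,3],"yaw":0},{"delta_pos":[0,0,3],"yaw":0},{"delta_pos":[0,0,3],"yaw":0},{"delta_pos":[0,0,2.5],"yaw":0},{"delta_pos":[0,0,1.5],"yaw":0},{"delta_pos":[0,0,1],"yaw":0},{"delta_pos":[0,0,0],"yaw":0}]'
python3 nuts.py
```

```text
clock: 16.48
eef_pos: [497.1, 345.4, 234.6]
tool_rot: [3.139, 0.003, 3.071]
force: [0.8, 0.3, -1.5]
width: 12.9
gripper_force: 58.7
nut-blob 141 [ -5. -15.  34.] lo [-32. -38.  23.] hi [13.  5. 41.]
nut-blob 192 [13. 31. 37.] lo [-32.  11.  14.] hi [49. 42. 46.]
floor z, slope_x, slope_y [ 1.2786e+01  9.4000e-02 -1.1000e-02] 112
```

```bash
python3 -m handwheel '[{"delta_pos":[0,-0.3,0],"yaw":-0.02},{"delta_pos":[0,-0.6,0],"yaw":-0.04},{"delta_pos":[0.1,-0.9,0],"yaw":-0.06},{"delta_pos":[0.1,-1.2,0],"yaw":-0.08},{"delta_pos":[0.1,-1.5,0],"yaw":-0.08},{"delta_pos":[0.1,-1.8,0],"yaw":-0.08},{"delta_pos":[0.1,-2.1,0],"yaw":-0.08},{"delta_pos":[0.1,-2.4,0],"yaw":-0.08},{"delta_pos":[0.1,-2.7,0],"yaw":-0.08},{"delta_pos":[0.1,-3,0],"yaw":-0.08}]'
python3 -m handwheel '[{"delta_pos":[0.1,-3,0],"yaw":-0.08},{"delta_pos":[0.1,-3,0],"yaw":-0.08},{"delta_pos":[0.1,-3,0],"yaw":-0.08},{"delta_pos":[0.1,-3,0],"yaw":-0.08},{"delta_pos":[0.1,-3,0],"yaw":-0.08},{"delta_pos":[0.2,-3,0],"yaw":-0.08},{"delta_pos":[0.2,-3,0],"yaw":-0.08},{"delta_pos":[0.2,-3,0],"yaw":-0.08},{"delta_pos":[0.2,-2.9,0],"yaw":-0.08},{"delta_pos":[0.2,-2.7,0],"yaw":-0.08}]'
python3 -m handwheel '[{"delta_pos":[0.2,-2.5,0],"yaw":-0.08},{"delta_pos":[0.2,-2.3,0],"yaw":-0.08},{"delta_pos":[0.2,-2.1,0],"yaw":-0.06},{"delta_pos":[0.2,-1.9,0],"yaw":-0.04},{"delta_pos":[0.1,-1.7,0],"yaw":-0.02},{"delta_pos":[0.1,-1.5,0],"yaw":0},{"delta_pos":[0,-1.3,0],"yaw":0},{"delta_pos":[0,-1.1,0],"yaw":0},{"delta_pos":[0,-0.9,0],"yaw":0},{"delta_pos":[0,-0.7,0],"yaw":0}]'
python3 -m handwheel '[{"delta_pos":[0,-0.5,0],"yaw":0},{"delta_pos":[0,-0.3,0],"yaw":0},{"delta_pos":[0,-0.1,0],"yaw":0},{"delta_pos":[0,0,0],"yaw":0}]'
python3 nuts.py
```

```text
clock: 17.37
eef_pos: [503.2, 178.6, 230.6]
tool_rot: [-3.139, -0.002, 2.387]
force: [0.8, -0.0, -1.8]
width: 13.2
gripper_force: 58.6
clock: 18.2
eef_pos: [517.9, -118.5, 230.6]
tool_rot: [-3.138, -0.0, 1.585]
force: [-0.3, 0.1, -2.6]
width: 12.9
gripper_force: 58.6
clock: 19.03
eef_pos: [529.2, -277.2, 232.1]
tool_rot: [-3.141, -0.0, 1.311]
force: [0.8, 0.3, -2.5]
width: 13.4
gripper_force: 58.6
clock: 19.37
eef_pos: [529.4, -285.1, 232.1]
tool_rot: [-3.142, -0.0, 1.311]
force: [0.8, 0.3, -2.0]
width: 13.4
gripper_force: 58.6
nut-blob 40 [-2. 30. 35.] lo [-26.  17.  26.] hi [30. 38. 40.]
floor z, slope_x, slope_y [10.734  0.09   0.018] 21
```

```bash
python3 -m handwheel '[{"delta_pos":[0.05,0.15,-0.4],"yaw":0},{"delta_pos":[0.08,0.25,-0.8],"yaw":0},{"delta_pos":[0.11,0.35,-0.8],"yaw":0},{"delta_pos":[0.13,0.43,-0.8],"yaw":0},{"delta_pos":[0.13,0.43,-0.8],"yaw":0},{"delta_pos":[0.13,0.43,-0.8],"yaw":0},{"delta_pos":[0.11,0.35,-0.7],"yaw":0},{"delta_pos":[0.08,0.25,-0.4],"yaw":0},{"delta_pos":[0.05,0.15,-0.2],"yaw":0},{"delta_pos":[0,0,0],"yaw":0}]'
cat > chk.py <<'E'
from h import *
st=status.read_state();print(st["eef_pos"].round(1),"Fz",st["force"][2].round(2))
for n in ("top","scene","wrist"):
    b=get_image(n);P=cloud(b,st);hs=cv2.cvtColor(b["color"],cv2.COLOR_RGB2HSV)
    ok=(P[...,2]>0)&(P[...,2]<260)&(hs[...,1]>100)&(hs[...,0]<18)&(hs[...,2]<215)&(P[...,0]>380)&(P[...,0]<760)&(abs(P[...,1])<440)
    k,l,s,c=cv2.connectedComponentsWithStats(ok.astype(np.uint8))
    for i in range(1,k):
        if s[i,4]>7: print(n,c[i].round(),s[i,4],np.nanmedian(P[l==i],axis=0).round(0))
E
python3 chk.py
```

```text
clock: 20.25
eef_pos: [538.1, -257.0, 174.6]
tool_rot: [-3.141, -0.0, 1.311]
force: [-0.1, 0.4, -1.9]
width: 13.2
gripper_force: 58.6
[ 538.1 -257.   174.6] Fz -1.93
top [316. 189.] 1303 [612.  -3.   5.]
top [270. 205.] 218 [528. 159. 122.]
top [410. 204.] 80 [ 514. -309.  162.]
scene [263. 137.] 35 [ 549. -329.  162.]
scene [295. 229.] 1258 [613.   5.   4.]
scene [343. 220.] 73 [538. 179. 162.]
scene [344. 231.] 30 [540. 185. 119.]
scene [345. 243.] 12 [536. 187.  63.]
wrist [316. 316.] 652 [ 523. -308.  162.]
wrist [ 98. 336.] 8 [ 485. -232.  255.]
```

```bash
python3 -m handwheel '[{"delta_pos":[1.05,3.96,0],"yaw":0},{"delta_pos":[1.05,3.96,0],"yaw":0},{"delta_pos":[0,0,0],"yaw":0},{"delta_pos":[0,0,0],"yaw":0},{"delta_pos":[0,0,0],"yaw":0},{"delta_pos":[0,0,0],"yaw":0}]'
python3 chk.py
```

```text
clock: 20.9
eef_pos: [558.7, -180.2, 175.4]
tool_rot: [3.141, 0.001, 1.309]
force: [-0.2, 0.2, -1.6]
width: 13.4
gripper_force: 58.7
[ 558.7 -180.2  175.4] Fz -1.56
top [316. 189.] 1319 [611.  -3.   5.]
top [270. 205.] 215 [529. 158. 121.]
top [382. 201.] 8 [ 526. -218.  160.]
scene [295. 229.] 1256 [612.   4.   4.]
scene [343. 220.] 76 [539. 179. 162.]
scene [344. 231.] 31 [541. 185. 118.]
scene [345. 244.] 8 [536. 187.  60.]
wrist [323.  29.] 9659 [599. -39.   4.]
wrist [331. 316.] 385 [ 553. -233.  163.]
wrist [304. 315.] 242 [ 537. -229.  162.]
```

```bash
cat > bx.py <<'E'
from h import *
st=status.read_state();t=np.array(st["eef_pos"]);ph=st["tool_rot"][2]+np.pi;u=np.array([np.cos(ph),np.sin(ph)]);v=np.array([-u[1],u[0]]);c=np.array([521.5,-320])
for n in ("top","scene","wrist"):
    b=get_image(n);P=cloud(b,st)
    for d in models.boxes_of(b,"walnut1")[:7]:
        r=np.round(d["rect"]).astype(int);x,y=(r[0]+r[2])//2,(r[1]+r[3])//2;p=np.nanmedian(P[y-1:y+2,x-1:x+2].reshape(-1,3),axis=0)
        print(n,r.tolist(),round(d["score"],2),p.round(0),"scoop",(((p[:2]-t[:2])@np.c_[u,v])-[70.5,0]).round(0),"mill r",np.hypot(*(p[:2]-c)).round(0))
    if n!="wrist":
        q=P.reshape(-1,3);k=np.hypot(*(q[:,:2]-c).T)<40;print(n,"mill interior z",np.percentile(q[k][:,2],[5,25,50,75,95]).round(0),k.sum())
E
python3 bx.py
```

```text
Traceback (most recent call last):
  File "bx.py", line 9, in <module>
    q=P.reshape(-1,3);k=np.hypot(*(q[:,:2]-c).T)<40;print(n,"mill interior z",np.percentile(q[k][:,2],[5,25,50,75,95]).round(0),k.sum())
                                                                              ~~~~~~~~~~~~~^^^^^^^^^^^^^^^^^^^^^^^^^^^
IndexError: index -1 is out of bounds for axis 0 with size 0
```

```bash
sed -i 's/if n!="wrist":/if n=="scene":/; s/k=np.hypot/q=q[np.isfinite(q[:,0])];k=np.hypot/; s/print(n,"mill interior z",np.percentile(q\[k\]\[:,2\],\[5,25,50,75,95\]).round(0),k.sum())/print(n,"mill z",np.sort(q[k][:,2])[::max(1,k.sum()\/\/12)].round(0))/' bx.py; python3 bx.py
python3 - <<'E'
from h import *
st=status.read_state();b=get_image("scene")
# brown seen near mill, looser colour
hs=cv2.cvtColor(b["color"],cv2.COLOR_RGB2HSV);P=cloud(b)
ok=(hs[...,1]>60)&(hs[...,0]<20);r=np.s_[95:190,225:330]
k,l,s,c=cv2.connectedComponentsWithStats(ok[r].astype(np.uint8))
for i in range(1,k):
    if s[i,4]>4: print((c[i]+[225,95]).round(),s[i,4],np.nanmedian(P[r][l==i],axis=0).round(0),b["color"][r][l==i].mean(0).round())
E
```

```text
scene [250, 138, 298, 184] 0.62 [ 543. -267.   87.] scoop [18.  7.] mill r 57.0
scene mill z [143. 144. 145. 146.]
wrist [318, 302, 341, 328] 0.95 [ 551. -231.  163.] scoop [-19.   6.] mill r 94.0
wrist [299, 305, 316, 325] 0.8 [ 538. -229.  161.] scoop [-18.  -7.] mill r 93.0
[305. 111.] 1534 [ 224. -572.   21.] [106.  67.  38.]
[232. 108.] 238 [  432. -1003.   -91.] [148. 112.  67.]
[286. 147.] 11 [ 506. -230.  160.] [62. 48. 37.]
[272. 152.] 8 [ 559. -232.  161.] [58. 46. 37.]
```

```bash
python3 -m handwheel '[{"delta_pos":[0.08,0.29,0],"yaw":0},{"delta_pos":[0.15,0.58,0],"yaw":0},{"delta_pos":[0.23,0.87,0],"yaw":0},{"delta_pos":[0.31,1.16,0],"yaw":0},{"delta_pos":[0.36,1.35,0],"yaw":0},{"delta_pos":[0.36,1.35,0],"yaw":0},{"delta_pos":[0.31,1.16,0],"yaw":0},{"delta_pos":[0.23,0.87,0],"yaw":0},{"delta_pos":[0.15,0.58,0],"yaw":0},{"delta_pos":[0.08,0.29,0],"yaw":0}]'
python3 bx.py
python3 - <<'E'
from h import *
b=get_image("scene");st=status.read_state();w=get_image("wrist")
a=cv2.resize(b["color"][85:185,225:345],(480,400),interpolation=cv2.INTER_CUBIC);c=cv2.resize(w["color"][240:400,200:440],(320,213))
im=np.zeros((400,800,3),np.uint8);im[:,:480]=a;im[:213,480:]=c;cv2.imwrite("pics/j.png",im[...,::-1])
E
```

```text
clock: 22.33
eef_pos: [582.0, -91.8, 175.1]
tool_rot: [3.142, -0.0, 1.312]
force: [-0.8, -0.2, -1.5]
width: 12.6
gripper_force: 58.7
top [375, 128, 396, 162] 0.74 [ 754. -257.   71.] scoop [ 45. 209.] mill r 241.0
top [402, 206, 409, 214] 0.48 [ 508. -310.   85.] scoop [160. -16.] mill r 17.0
scene [337, 215, 352, 258] 0.6 [542. 187. 101.] scoop [-330. -110.] mill r 508.0
scene mill z [59. 60. 60. 60. 61. 61. 62.]
wrist [319, 304, 341, 327] 0.92 [ 575. -143.  163.] scoop [-19.   7.] mill r 185.0
wrist [301, 304, 316, 326] 0.63 [ 562. -141.  160.] scoop [-17.  -7.] mill r 183.0
```

View pics/j.png

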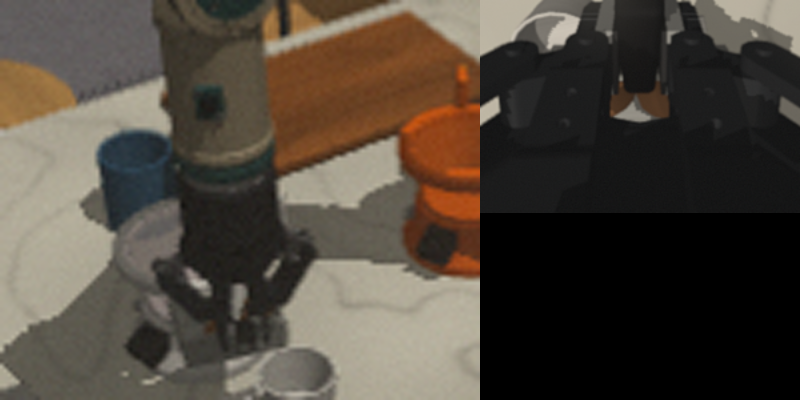

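```bash
python3 chk.py
```

```text
[581.5 -94.2 175.1] Fz -1.66
top [316. 189.] 1316 [611.  -2.   5.]
top [270. 205.] 215 [528. 158. 123.]
top [408. 200.] 33 [ 543. -324.   83.]
top [405. 210.] 31 [ 507. -311.   84.]
scene [295. 229.] 1275 [613.   5.   4.]
scene [343. 220.] 80 [539. 179. 160.]
scene [345. 231.] 26 [539. 186. 119.]
scene [346. 246.] 14 [535. 188.  51.]
wrist [325.  80.] 20378 [613.   3.   4.]
wrist [254. 142.] 55 [526. -39.   4.]
wrist [331. 316.] 386 [ 576. -147.  163.]
wrist [305. 315.] 245 [ 560. -143.  161.]
```

The composite shows the scoop held short of the mill (left) and two nuts against the bin's back wall (right, (640,100)). The top camera sees nuts on the hopper floor at z≈84. Dumping the rest with a forward run and a snap back.

```bash
python3 -m handwheel '[{"delta_pos":[-0.21,-0.77,0],"yaw":0},{"delta_pos":[-0.41,-1.55,0],"yaw":0},{"delta_pos":[-0.64,-2.42,0],"yaw":0},{"delta_pos":[-0.64,-2.42,0],"yaw":0},{"delta_pos":[-0.64,-2.42,0],"yaw":0},{"delta_pos":[-0.64,-2.42,0],"yaw":0},{"delta_pos":[-0.64,-2.42,0],"yaw":0},{"delta_pos":[-0.64,-2.42,0],"yaw":0},{"delta_pos":[1.05,3.96,0],"yaw":0},{"delta_pos":[1.05,3.96,0],"yaw":0}]'
python3 -m handwheel '[{"delta_pos":[0,0,0],"yaw":0},{"delta_pos":[0,0,0],"yaw":0},{"delta_pos":[0,0,0],"yaw":0},{"delta_pos":[0.1,0.4,0],"yaw":0},{"delta_pos":[0.3,1,0],"yaw":0},{"delta_pos":[0.5,2,0],"yaw":0},{"delta_pos":[0.5,2,0],"yaw":0},{"delta_pos":[0.5,1.8,0],"yaw":0},{"delta_pos":[0.3,1,0],"yaw":0},{"delta_pos":[0.1,0.4,0],"yaw":0}]'
python3 chk.py
```

```text
clock: 23.72
eef_pos: [555.9, -190.6, 174.9]
tool_rot: [3.141, 0.004, 1.296]
force: [2.5, 2.3, -1.1]
width: 13.2
gripper_force: 58.8
clock: 24.55
eef_pos: [581.7, -93.9, 175.2]
tool_rot: [3.141, -0.001, 1.314]
force: [-0.4, -0.2, -1.9]
width: 13.0
gripper_force: 58.8
[581.7 -93.9 175.2] Fz -1.89
top [316. 189.] 1302 [611.  -3.   5.]
top [270. 205.] 217 [529. 158. 121.]
top [410. 201.] 90 [ 540. -329.   83.]
scene [295. 229.] 1267 [613.   3.   4.]
scene [343. 220.] 81 [539. 178. 161.]
scene [344. 231.] 32 [539. 185. 118.]
wrist [325.  77.] 20396 [614.   7.   5.]
wrist [254. 140.] 55 [526. -37.   4.]
wrist [272. 147.] 75 [544. -47.   4.]
```

```bash
python3 -m handwheel '[{"delta_pos":[-0.31,0.73,0],"yaw":0.12},{"delta_pos":[-0.31,0.73,0],"yaw":0.12},{"delta_pos":[-0.31,0.73,0],"yaw":0.12},{"delta_pos":[-0.31,0.73,0],"yaw":0.12},{"delta_pos":[-0.31,0.73,0],"yaw":0.12},{"delta_pos":[-0.31,0.73,0],"yaw":0.12},{"delta_pos":[-0.31,0.73,0],"yaw":0.12}]'
python3 -m handwheel '[{"delta_pos":[-0.31,0.73,0],"yaw":0.12},{"delta_pos":[-0.31,0.73,0],"yaw":0.12},{"delta_pos":[-0.31,0.73,0],"yaw":0.12},{"delta_pos":[-0.31,0.73,0],"yaw":0.12},{"delta_pos":[-0.31,0.73,0],"yaw":0.12},{"delta_pos":[-0.31,0.73,0],"yaw":0.12},{"delta_pos":[-0.31,0.73,0],"yaw":0.12},{"delta_pos":[0,0,0],"yaw":0},{"delta_pos":[0,0,0],"yaw":0}]'
python3 nuts.py; python3 chk.py
python3 - <<'E'
from h import *
st=status.read_state();q=cloud(get_image("scene")).reshape(-1,3);t=st["eef_pos"]
s=q[(q[:,0]>560)&(q[:,0]<680)&(abs(q[:,1])<80)&(q[:,2]>100)&(q[:,2]<175)];print("bin pts",len(s),cv2.minAreaRect(s[:,:2].astype(np.float32)),s.min(0),s.max(0))
b=get_image("top");P=cloud(b);hs=cv2.cvtColor(b["color"],cv2.COLOR_RGB2HSV);q=P.reshape(-1,3);h=hs.reshape(-1,3)
k=np.isfinite(q[:,0])&(np.hypot(q[:,0]-521.5,q[:,1]+320)<58)&(q[:,2]>66)&(q[:,2]<115)&(h[:,1]>100);print("nut px in mill",k.sum())
box=P[175:240,375:445].reshape(-1,3);c=np.array([523.2,-319.2]);f=box[(box[:,2]>151)&(box[:,2]<170)][:,:2];f=f[np.hypot(*(f-c).T)>50]
print('fin now',len(f),np.degrees(np.arctan2(*(f.mean(0)-c)[::-1])) if len(f) else 0)
for d in models.boxes_of(b,"walnut1"): print(d)
E
```

```text
clock: 25.28
eef_pos: [558.9, -47.5, 175.0]
tool_rot: [-3.14, 0.001, 2.154]
force: [-0.1, 0.4, -1.9]
width: 13.1
gripper_force: 58.8
clock: 26.03
eef_pos: [537.5, 4.0, 174.9]
tool_rot: [-3.141, -0.0, 2.986]
force: [-0.0, -1.2, -2.6]
width: 12.9
gripper_force: 58.8
nut-blob 48 [-18. -16.  32.] lo [-30. -29.  20.] hi [-9. -8. 37.]
floor z, slope_x, slope_y [ 1.1831e+01  1.1400e-01 -6.0000e-03] 184
[537.7   3.7 174.9] Fz -1.74
top [301. 183.] 10 [635.  53.   5.]
top [270. 205.] 214 [529. 158. 121.]
top [313. 203.] 317 [552.  15.   5.]
top [408. 200.] 114 [ 542. -323.   84.]
scene [267. 152.] 27 [ 538. -344.   83.]
scene [294. 188.] 48 [586. -25. 158.]
scene [296. 229.] 1264 [612.   4.   4.]
scene [344. 223.] 110 [539. 181. 154.]
wrist [539. 176.] 9311 [531. 151. 132.]
wrist [329. 208.] 6893 [565.  17.   4.]
bin pts 707 ((606.09765625, -3.46209716796875), (96.10514068603516, 94.63168334960938), 80.58113098144531) [560.15275309 -55.17953366 130.76174386] [658.09643203  47.0507128  174.93349667]
nut px in mill 113
fin now 0 0
{'rect': [405.8, 196.0, 414.0, 204.4], 'score': 0.55}
{'rect': [410.6, 200.4, 419.2, 204.0], 'score': 0.37}
```

One nut is still in the bin at x≈-18, so I'm going back to the mill for another stroke.

```bash
python3 -m handwheel '[{"delta_pos":[0.31,-0.73,0],"yaw":-0.12},{"delta_pos":[0.31,-0.73,0],"yaw":-0.12},{"delta_pos":[0.31,-0.73,0],"yaw":-0.12},{"delta_pos":[0.31,-0.73,0],"yaw":-0.12},{"delta_pos":[0.31,-0.73,0],"yaw":-0.12},{"delta_pos":[0.31,-0.73,0],"yaw":-0.12},{"delta_pos":[0.31,-0.73,0],"yaw":-0.12}]'
python3 -m handwheel '[{"delta_pos":[0.31,-0.73,0],"yaw":-0.12},{"delta_pos":[0.31,-0.73,0],"yaw":-0.12},{"delta_pos":[0.31,-0.73,0],"yaw":-0.12},{"delta_pos":[0.31,-0.73,0],"yaw":-0.12},{"delta_pos":[0.31,-0.73,0],"yaw":-0.12},{"delta_pos":[0.31,-0.73,0],"yaw":-0.12},{"delta_pos":[0.31,-0.73,0],"yaw":-0.12},{"delta_pos":[0,0,0],"yaw":0},{"delta_pos":[0,0,0],"yaw":0}]'
python3 -c "
from h import *
st=status.read_state();t=st['eef_pos'];ph=st['tool_rot'][2]+np.pi;u=np.array([np.cos(ph),np.sin(ph)]);d=np.array([521.5,-320])-t[:2]
print(t,u,'along',d@u,'lateral',d@np.array([-u[1],u[0]]))"
```

```text
clock: 26.97
eef_pos: [559.6, -45.8, 175.2]
tool_rot: [3.141, 0.0, 2.144]
force: [0.1, 0.0, -0.8]
width: 13.0
gripper_force: 58.8
clock: 27.72
eef_pos: [581.1, -96.5, 175.1]
tool_rot: [3.141, 0.0, 1.313]
force: [-0.2, 0.5, -1.8]
width: 13.1
gripper_force: 58.8
[581.09478304 -96.53857018 175.07072198] [-0.2546093 -0.967044 ] along 231.27042167913942 lateral -0.7354185129505026
```

```bash
python3 -m handwheel '[{"delta_pos":[-0.31,-1.16,0],"yaw":0},{"delta_pos":[-0.61,-2.32,0],"yaw":0},{"delta_pos":[-0.84,-3.19,0],"yaw":0},{"delta_pos":[-0.84,-3.19,0],"yaw":0},{"delta_pos":[-0.84,-3.19,0],"yaw":0},{"delta_pos":[-0.84,-3.19,0],"yaw":0},{"delta_pos":[1.05,3.97,0],"yaw":0},{"delta_pos":[1.05,3.97,0],"yaw":0},{"delta_pos":[0,0,0],"yaw":0},{"delta_pos":[0,0,0],"yaw":0}]'
python3 -m handwheel '[{"delta_pos":[0.1,0.4,0],"yaw":0},{"delta_pos":[0.3,1,0],"yaw":0},{"delta_pos":[0.5,2,0],"yaw":0},{"delta_pos":[0.5,2,0],"yaw":0},{"delta_pos":[0.5,1.8,0],"yaw":0},{"delta_pos":[0.3,1,0],"yaw":0},{"delta_pos":[0.1,0.4,0],"yaw":0}]'
python3 -m handwheel '[{"delta_pos":[-0.31,0.73,0],"yaw":0.12},{"delta_pos":[-0.31,0.73,0],"yaw":0.12},{"delta_pos":[-0.31,0.73,0],"yaw":0.12},{"delta_pos":[-0.31,0.73,0],"yaw":0.12},{"delta_pos":[-0.31,0.73,0],"yaw":0.12},{"delta_pos":[-0.31,0.73,0],"yaw":0.12},{"delta_pos":[-0.31,0.73,0],"yaw":0.12}]'
python3 -m handwheel '[{"delta_pos":[-0.31,0.73,0],"yaw":0.12},{"delta_pos":[-0.31,0.73,0],"yaw":0.12},{"delta_pos":[-0.31,0.73,0],"yaw":0.12},{"delta_pos":[-0.31,0.73,0],"yaw":0.12},{"delta_pos":[-0.31,0.73,0],"yaw":0.12},{"delta_pos":[-0.31,0.73,0],"yaw":0.12},{"delta_pos":[-0.31,0.73,0],"yaw":0.12},{"delta_pos":[0,0,0],"yaw":0},{"delta_pos":[0,0,0],"yaw":0}]'
python3 nuts.py; python3 chk.py
```

```text
clock: 28.55
eef_pos: [559.9, -175.8, 175.3]
tool_rot: [3.142, -0.003, 1.319]
force: [-0.1, -1.2, -2.5]
width: 13.2
gripper_force: 58.8
clock: 29.13
eef_pos: [582.8, -91.2, 175.2]
tool_rot: [3.141, -0.001, 1.314]
force: [-0.1, -0.4, -1.7]
width: 13.3
gripper_force: 58.8
clock: 29.72
eef_pos: [560.1, -43.9, 175.0]
tool_rot: [-3.141, 0.001, 2.155]
force: [0.1, -0.6, -1.9]
width: 13.3
gripper_force: 58.9
clock: 30.47
eef_pos: [538.8, 7.4, 174.9]
tool_rot: [-3.141, -0.0, 2.987]
force: [0.4, 0.5, -3.0]
width: 13.1
gripper_force: 58.8
floor z, slope_x, slope_y [1.186e+01 1.100e-01 5.000e-03] 217
[539.   7. 175.] Fz -1.89
top [270. 205.] 214 [529. 158. 124.]
top [313. 204.] 311 [553.  15.   5.]
top [408. 200.] 114 [ 542. -321.   84.]
top [409. 211.] 28 [ 503. -323.   84.]
scene [266. 152.] 29 [ 538. -343.   82.]
scene [277. 152.] 16 [ 505. -316.   83.]
scene [295. 229.] 1266 [613.   4.   4.]
scene [343. 220.] 82 [539. 178. 162.]
scene [344. 231.] 32 [539. 184. 118.]
wrist [535. 176.] 9221 [531. 151. 132.]
wrist [325. 207.] 6924 [565.  14.   4.]
```

```bash
python3 -m handwheel '[{"delta_pos":[-0.12,0.1,-2],"yaw":0},{"delta_pos":[-0.13,0.1,-3.5],"yaw":0},{"delta_pos":[0,0,-3.5],"yaw":0},{"delta_pos":[0,0,-2],"yaw":0},{"delta_pos":[0,0,-1],"yaw":0},{"delta_pos":[0,0,-0.4],"yaw":0},{"delta_pos":[0,0,0],"yaw":0},{"delta_pos":[0,0,0],"yaw":0}]'
python3 -m handwheel '[{"delta_pos":[0,0,-0.15],"yaw":0},{"delta_pos":[0,0,-0.1],"yaw":0},{"delta_pos":[0,0,0],"yaw":0}]'
```

```text
clock: 31.33
eef_pos: [537.4, 10.8, 52.2]
tool_rot: [3.141, 0.002, 2.99]
force: [0.7, 0.5, -1.6]
width: 13.0
gripper_force: 58.8
clock: 31.58
eef_pos: [536.9, 10.5, 49.3]
tool_rot: [3.141, 0.001, 2.99]
force: [-1.3, 0.1, -0.9]
width: 13.2
gripper_force: 58.8
```

```bash
python3 -m handwheel '[{"delta_pos":[0,-0.12,-0.1],"yaw":0},{"delta_pos":[0,0,-0.08],"yaw":0},{"delta_pos":[0,0,0],"yaw":0},{"delta_pos":[0,0,0],"yaw":0}]'
python3 nuts.py
```

```text
clock: 31.92
eef_pos: [536.3, 9.4, 46.8]
tool_rot: [-3.142, -0.0, 2.991]
force: [0.8, -0.4, -1.6]
width: 13.0
gripper_force: 58.8
nut-blob 9 [-59. -56.   3.] lo [-68. -59.  -0.] hi [-52. -48.   6.]
nut-blob 496 [49. 28.  4.] lo [-70. -60.  -3.] hi [80. 60. 41.]
floor z, slope_x, slope_y [11.6    0.113  0.016] 207
```

```bash
python3 -m handwheel '[{"delta_pos":[0,0,-0.03],"yaw":0},{"delta_pos":[0,0,0],"yaw":0},{"delta_pos":[0,0,0],"yaw":0},{"delta_pos":[0,0,0],"yaw":0},{"delta_pos":[0,0,0],"yaw":0},{"delta_pos":[0,0,0],"yaw":0},{"delta_pos":[0,0,2],"yaw":0},{"delta_pos":[0,0,4],"yaw":0},{"delta_pos":[0,0,4],"yaw":0},{"delta_pos":[0,0,4],"yaw":0}]' 0.2
python3 -m handwheel '[{"delta_pos":[0,0,3],"yaw":0},{"delta_pos":[-2,0,1],"yaw":0},{"delta_pos":[-2,0,1],"yaw":0},{"delta_pos":[0,0,0],"yaw":0},{"delta_pos":[0,0,0],"yaw":0}]'
python3 - <<'E'
from h import *
st=status.read_state()
for n in ("wrist","scene"):
    b=get_image(n);P=cloud(b,st);q=P.reshape(-1,3);q=q[np.isfinite(q[:,0])&(q[:,0]>480)&(q[:,0]<720)&(abs(q[:,1])<90)]
    hs=cv2.cvtColor(b["color"],cv2.COLOR_RGB2HSV);k=(hs[...,1]>90)&(P[...,2]<10)&(P[...,0]>500)&(P[...,0]<720)&(abs(P[...,1])<95)&(hs[...,0]<25)
    print(n,"mat",cv2.minAreaRect(P[k][:,:2].astype(np.float32)))
    t=q[(q[:,2]>26)&(q[:,2]<41)];print("bin top",cv2.minAreaRect(t[:,:2].astype(np.float32)),"zmax",q[(q[:,2]<150)][:,2].max())
    h=q[(q[:,2]>46)&(q[:,2]<102)];print("handle",h.min(0).round(),h.max(0).round())
    f=q[(abs(q[:,0]-615)<20)&(abs(q[:,1]+3)<25)&(q[:,2]<20)];print("floor",np.linalg.lstsq(np.c_[np.ones(len(f)),f[:,0]-615,f[:,1]],f[:,2],rcond=None)[0].round(3))
E
python3 chk.py
```

```text
clock: 32.8
eef_pos: [535.6, 9.6, 187.8]
tool_rot: [3.141, -0.002, 2.991]
force: [1.0, 0.0, -0.9]
width: 51.3
gripper_force: 0.0
clock: 33.22
eef_pos: [496.1, 9.2, 237.2]
tool_rot: [-3.141, 0.001, 2.991]
force: [1.0, -0.1, -0.5]
width: 51.3
gripper_force: 0.0
wrist mat ((609.944580078125, -1.3155136108398438), (129.19313049316406, 158.16937255859375), 78.76475524902344)
bin top ((601.6402587890625, -1.0555076599121094), (90.32563018798828, 57.45954895019531), 81.32357025146484) zmax 100.00787871085112
handle [516.  -3.  46.] [579.  18. 100.]
floor [ 6.846e+00  1.000e-03 -0.000e+00]
scene mat ((609.817626953125, 0.8003005981445312), (135.09002685546875, 159.38470458984375), 79.58598327636719)
bin top ((593.4612426757812, 2.8309402465820312), (95.49066162109375, 67.00829315185547), 81.3138198852539) zmax 100.44737281779271
handle [514.   1.  46.] [574.  21. 100.]
floor [ 6.364e+00 -2.000e-03 -1.000e-03]
[496.9   9.2 236.3] Fz 0.02
top [406. 201.] 141 [ 540. -314.   83.]
top [270. 205.] 214 [528. 158. 121.]
top [300. 205.] 12 [549.  62.   5.]
top [408. 212.] 32 [ 501. -323.   82.]
scene [266. 152.] 27 [ 538. -344.   82.]
scene [277. 152.] 15 [ 505. -317.   83.]
scene [304. 212.] 10 [547. -47.   5.]
scene [294. 232.] 647 [645.  24.   4.]
scene [343. 220.] 75 [538. 179. 163.]
scene [344. 231.] 32 [541. 185. 118.]
scene [346. 243.] 9 [533. 187.  61.]
wrist [490. 207.] 3943 [527. 154. 144.]
wrist [327. 248.] 5043 [591.   5.   5.]
wrist [ 30. 233.] 255 [ 502. -320.   83.]
wrist [ 34. 261.] 838 [ 536. -331.   82.]
```

```bash
python3 - <<'E'
from h import *
st=status.read_state();c=np.array([522,-320])
for n in ("top","scene"):
    q=cloud(get_image(n)).reshape(-1,3);q=q[np.isfinite(q[:,0])];d=np.hypot(*(q[:,:2]-c).T);f=q[(q[:,2]>140)&(q[:,2]<168)&(d>55)&(d<100)]
    print(n,len(f),f.mean(0) if len(f) else 0,np.degrees(np.arctan2(*(f[:,:2].mean(0)-c)[::-1])) if len(f) else 0)
E
```

```text
top 40 [ 448.82199999 -294.33311647  155.19178718] 160.67188961668015
scene 44 [ 446.48062385 -290.7282587   150.20101291] 158.8133847519216
```

```bash
python3 -c "
from cell import ctrl; print(ctrl.finish_job())"
```

```text
the job is handed in; nothing more can be done
None
```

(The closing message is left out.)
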